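# Sort left- and right-hand angle brackets into their trays

## Task

Three steel angle brackets stand on the stand's sloping seats, some left-hand and some right-hand: mirror images of one another. Put each into the tray whose fixed sample bracket is of the same hand, lying flat on the tray's floor with its flange upright and roughly parallel to the flange of the sample, none on top of another. Leave the tools and the gauge on the worktop where they are.

Things in the scene. Friction and masses are not known exactly. Their poses are not given: they have to be found in the camera images.
- left_a_flange (a point): Centre of the flange of a left-hand steel bracket (about 0.18 kg): flange 6 mm thick, 84 mm long, 55 mm high, to be gripped across its thickness here. z runs up the flange, y along it, x square to it towards the foot's side. Plate underside 27.5 mm below, plate top 22.5 mm below, flange edge 27.5 mm above this point. On the stand z leans 25 deg from vertical to the robot's right, x points up the slope.
- left_a: The same bracket, origin on the plate's underside below the flange's middle, same axes. Plate 5 mm thick, from x=-15 to 27 mm over the whole 84 mm length; a foot 30 mm wide at the +y end carries on to x=50 mm. Looking the way the foot points, flange upright at the back, the foot is at the left end: a left-hand bracket.
- left_b_flange (a point): Centre of the flange of a left-hand steel bracket (about 0.18 kg): flange 6 mm thick, 84 mm long, 55 mm high, to be gripped across its thickness here. z runs up the flange, y along it, x square to it towards the foot's side. Plate underside 27.5 mm below, plate top 22.5 mm below, flange edge 27.5 mm above this point. On the stand z leans 25 deg from vertical to the robot's right, x points up the slope.
- left_b: The same bracket, origin on the plate's underside below the flange's middle, same axes. Plate 5 mm thick, from x=-15 to 27 mm over the whole 84 mm length; a foot 30 mm wide at the +y end carries on to x=50 mm. Looking the way the foot points, flange upright at the back, the foot is at the left end: a left-hand bracket.
- right_a_flange (a point): Centre of the flange of a right-hand steel bracket (about 0.18 kg): flange 6 mm thick, 84 mm long, 55 mm high, to be gripped across its thickness here. z runs up the flange, y along it, x square to it towards the foot's side. Plate underside 27.5 mm below, plate top 22.5 mm below, flange edge 27.5 mm above this point. On the stand z leans 25 deg from vertical to the robot's right, x points up the slope.
- right_a: The same bracket, origin on the plate's underside below the flange's middle, same axes. Plate 5 mm thick, from x=-15 to 27 mm over the whole 84 mm length; a foot 30 mm wide at the -y end carries on to x=50 mm. Looking the way the foot points, flange upright at the back, the foot is at the right end: a right-hand bracket.
- left_tray_floor (a point): Middle of the inner floor, 4 mm above the worktop, of the grey tray for left-hand brackets: inside 160 (x) by 116 mm (y), walls 4 mm thick, their top 14 mm above this point; z up. Fixed. The trays differ only in the sample; either may be on the robot's left. The sample's flange runs along y; two brackets fit one behind the other, 74 mm apart in x.
- left_tray_sample (a point): Centre of the flange of the sample left-hand bracket that marks its tray: fixed upright on a ledge beyond the tray's +x wall, 149 mm from the floor's middle, its foot pointing back at the tray (tray -x). Flange top 59 mm above the worktop. Axes as the tray's. Same shape and steel as the loose brackets.
- right_tray_floor (a point): Middle of the inner floor, 4 mm above the worktop, of the grey tray for right-hand brackets: inside 160 (x) by 116 mm (y), walls 4 mm thick, their top 14 mm above this point; z up. Fixed. The trays differ only in the sample; either may be on the robot's left. The sample's flange runs along y; two brackets fit one behind the other, 74 mm apart in x.
- right_tray_sample (a point): Centre of the flange of the sample right-hand bracket that marks its tray: fixed upright on a ledge beyond the tray's +x wall, 149 mm from the floor's middle, its foot pointing back at the tray (tray -x). Flange top 59 mm above the worktop. Axes as the tray's. Same shape and steel as the loose brackets.
- stand_base (a point): Grey sheet-steel stand, 336 mm long (its x, across the robot's front, roughly towards the robot's left), 106 mm deep, fixed. Point: below the middle seat, on the base plate's top, 4 mm above the worktop, z up. Three seats in a row along x, 125 mm apart, each sloping 25 deg, rising to +x, 58 mm high at most, with an 8 mm lip below; the bracket's straight long edge (its -x) rests on the lip.
- caliper_mid (a point): A caliper, 62x200x14 mm, lying among the work, to be left alone. Point 6 mm above the worktop, at its middle.
- spanner_24_mid (a point): An open spanner, 49x213x8 mm, lying among the work, to be left alone. Point 6 mm above the worktop, at its middle.
- dial_gauge_mid (a point): A round dial gauge on its back, 91x66x29 mm, lying among the work, to be left alone. Point 6 mm above the worktop, at its middle.
- brush_mid (a point): A flat brush, 27x185x11 mm, lying among the work, to be left alone. Point 6 mm above the worktop, at its middle.

How it is judged (in metres and radians):
At the end, for the whole second after the job is handed in: Each bracket is in the tray with the sample of its own hand, plate flat on the floor (flange centre 22.5 to 32.5 mm above it and over it), flange upright within 0.1 rad and parallel to the tray's y within 0.3 rad either way round, released, at rest (x of left_a_flange in the frame of left_tray_floor between -0.08 and 0.08 m and y of left_a_flange in the frame of left_tray_floor between -0.058 and 0.058 m and z of left_a_flange in the frame of left_tray_floor between 0.0225 and 0.0325 m and angle between each of left_a_flange, left_b_flange, right_a_flange's own z axis and vertical below 0.1 rad and angle between the x axis of each of left_a_flange, left_b_flange and the x axis of left_tray_floor, either way round below 0.3 rad and linear speed of each of left_a, left_b, right_a below 0.02 m/s and angular speed of each of left_a, left_b, right_a below 0.2 rad/s and contact force between the fingers and left_a below 0.05 N and x of left_b_flange in the frame of left_tray_floor between -0.08 and 0.08 m and y of left_b_flange in the frame of left_tray_floor between -0.058 and 0.058 m and z of left_b_flange in the frame of left_tray_floor between 0.0225 and 0.0325 m and contact force between the fingers and left_b below 0.05 N and x of right_a_flange in the frame of right_tray_floor between -0.08 and 0.08 m and y of right_a_flange in the frame of right_tray_floor between -0.058 and 0.058 m and z of right_a_flange in the frame of right_tray_floor between 0.0225 and 0.0325 m and angle between the x axis of right_a_flange and the x axis of right_tray_floor, either way round below 0.3 rad and contact force between the fingers and right_a below 0.05 N); the robot touches nothing.
It fails at once if the caliper is shifted by more than 30 mm (distance of caliper_mid from where it was at the start of the episode above 0.03 m).
It fails at once if the open spanner is shifted by more than 30 mm (distance of spanner_24_mid from where it was at the start of the episode above 0.03 m).
It fails at once if the dial gauge is shifted by more than 30 mm (distance of dial_gauge_mid from where it was at the start of the episode above 0.03 m).
It fails at once if the brush is shifted by more than 30 mm (distance of brush_mid from where it was at the start of the episode above 0.03 m).
It also fails if it takes over 72 s, if anything falls off the work surface, if the arm or the gripper's body presses on something with over 40 N, if the wrist force passes 120 N, or if a joint passes its speed limit or range.

## Robot

A 6-joint arm with a two-finger parallel gripper is mounted at the origin on a cart in front of the work surface, level with it; the furniture and walls round the work are solid. World frame = base frame: x ahead of the robot, y to its left, z up, the work surface at z = 0. Lengths are in mm, angles in degrees, forces in N, time in s.
With the tool pointing down it reaches from about 300 to 850 mm from the base axis. Payload 4.2 kg.
Tool frame: the origin (TCP) lies at the very end of the fingers, on their centre line; the grasp point (between the pads) lies 19 mm behind it; z points along the fingers, y is the direction in which the jaws open and shut (so a half turn about z gives the same grasp; the last joint's range is limited). The gripper opens to 91 mm and grips with 3 to 60 N. Pads are 32 mm wide; open, the fingers measure 118 mm over their backs; the gripper's body (76 mm by 178 mm) begins 60 mm behind the grasp point.
Start: joints at [-66.349, 18.312, 89.639, -0, 72.044, -1.146], TCP at [241.168, -521.997, 213.976] pointing down, gripper open.
Joint ranges: [-177.97, 177.97], [-48.28, 115.42], [12.27, 149.76], [-77.06, 257.06], [2.81, 150.46], [-146.56, 146.56]. Speed limits (degrees/s): [147.25, 147.25, 180, 180, 180, 180].

## Interface

Orientations are given as [roll, pitch, yaw] about the fixed x, y, z axes, in that order (R = Rz(yaw) Ry(pitch) Rx(roll)).
In Python, from workcell import telemetry, grab_frame, job gives the robot as it stands.
- The arm moves only by the tool drive_tool, never from a script. Its argument "moves" is a list of rows, each an object of numbers: "claw": the closure, from -1 (fully open) to 1 (shut); "dx", "dy", "dz": the shift along the tool's x, y, z in units of 20 mm (1.0 is 20 mm); "yaw": the turn about the tool's z in units of 0.15 rad (1.0 is 0.15 rad). In form: [{"claw": .., "dx": .., "dy": .., "dz": .., "yaw": ..}, ...]. A call has 1 to 5 rows; each row shifts and turns the pose as measured when the row begins, along the tool's axes as they then stand; what a row does not reach is not made up. A row lasts 1/8 s, in which the tool goes at most 62.5 mm and 10.7 degrees, less where a joint would pass 70% of its speed; a pose out of reach is approached as far as the arm can. A call with a number of a shift or a turn outside -1 to 1 is refused whole. A call with a gripper value outside its range is refused whole. The fingers move at their own pace and stop on an object; "grip_force" is the grip in N (left out, the last holds). Time passes only in rows, so rows that do not move let the fingers close. It gives the time, the measured TCP pose, the force and the opening at its end, in the units of the state.
- telemetry.state(): the state, without advancing time (a new reading comes with each control period).
- grab_frame(name): name is "side" or "top"; returns a dict with "color" (400x640x3 uint8, blue, green, red), "vertical_fov" (degrees; the focal length in pixels is half the picture's height over the tangent of half this angle, whatever the lens; pixels are square), "cx", "cy" (the principal point, pixels), "pose" (4x4, takes a point from camera to world coordinates). Camera axes: x right, y down, z forward; pixel columns grow to the right and rows downward; lengths in mm; the calibration is good to about 2 mm. A picture is of the moment at which its call begins. There is no depth.
- job.job_done(): hands the job in, once; it reports no verdict.
The state is a dict: "time_s": time; "qpos": joint angles; "qvel": joint speeds; "effort": joint torques, N m; "ee_pos": TCP position; "ee_rot": TCP orientation; "force": force on the tool from outside, world axes, zero at the start; "torque": the same for the moment, N m; "gripper_width": finger opening in mm.
Only numpy, scipy, OpenCV 4.12 (cv2) and the standard library are available. Lean on these libraries where they do the work, as an engineer would, in place of code of your own. Each camera call takes 0.05 s, during which the arm holds its last target.

## Working session

There is one attempt and no reset: what is moved stays moved. The work goes in short steps, Python scripts to look and compute and a tool call to move; the robot and the scene stay as the last step left them, time stands still between calls to the robot, and variables do not carry over. Pictures are saved under pics/ and viewed, and the job is handed in when it is done.

Besides the shell and the picture viewer there is one more tool, called after ">>>" in YAML: its name, and indented under it one key for each argument. drive_tool: Moves the arm, as the interface text tells. Its arguments: {"type":"object","properties":{"moves":{"type":"array"},"grip_force":{"type":"number"}},"required":["moves"]}

```bash
mkdir -p pics; ls; python3 - <<'E'
from workcell import telemetry, grab_frame, job
import cv2, numpy as np
np.set_printoptions(suppress=True,precision=2)
for n in("top","side"):
    f=grab_frame(n); cv2.imwrite(f"pics/{n}0.png",f["color"]); print(n,f["vertical_fov"],f["cx"],f["cy"]);print(np.array(f["pose"]))
print(telemetry.state())
E
```

```text
pics
top 43.48156225885165 312.95832642692733 195.38930656835922
[[   0.01   -0.99    0.1   366.84]
 [  -1.     -0.02   -0.     -6.73]
 [   0.01   -0.1    -0.99 1605.75]
 [   0.      0.      0.      1.  ]]
side 42.122276137938265 325.78146266428934 197.5261051221643
[[    0.99    -0.05     0.11   343.28]
 [   -0.12    -0.54     0.83 -1252.4 ]
 [    0.02    -0.84    -0.55   904.99]
 [    0.       0.       0.       1.  ]]
{'time_s': 0.1, 'qpos': array([-66.35,  18.35,  89.7 ,   0.  ,  72.04,  -1.14]), 'qvel': array([ 0.05, -0.13, -0.21, -0.05,  0.01,  0.08]), 'effort': array([  0.  , -41.33, -23.25,   0.07,   0.04,  -0.  ]), 'ee_pos': array([ 240.98, -521.59,  213.22]), 'ee_rot': array([-179.91,   -0.  ,   24.79]), 'force': array([ 0.41,  0.12, -0.02]), 'torque': array([-0.05,  0.  , -0.01]), 'gripper_width': 91.4401923588264}
```

View pics/top0.png

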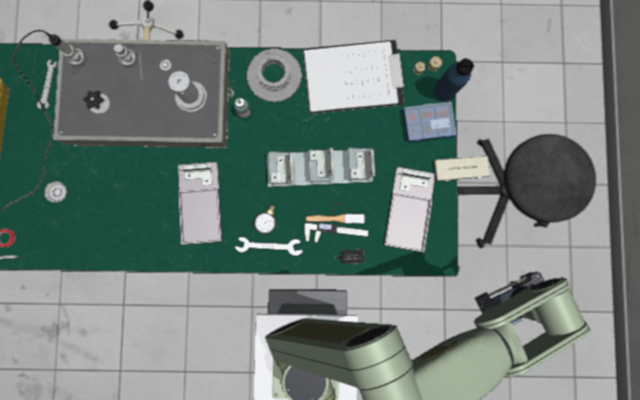

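View pics/side0.png

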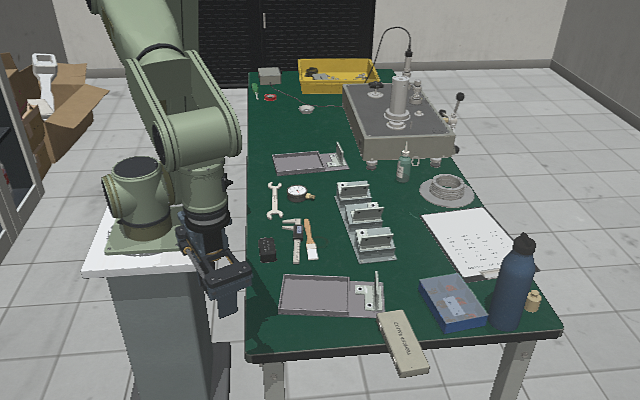

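```bash
python3 - <<'E'
import cv2, numpy as np
t=cv2.imread("pics/top0.png"); s=cv2.imread("pics/side0.png")
cv2.imwrite("pics/t1.png",cv2.resize(t[140:195,255:385],None,fx=6,fy=6,interpolation=cv2.INTER_CUBIC))
a=cv2.resize(t[155:255,170:230],None,fx=6,fy=6,interpolation=cv2.INTER_CUBIC)
b=cv2.resize(t[155:255,380:440],None,fx=6,fy=6,interpolation=cv2.INTER_CUBIC)
cv2.imwrite("pics/t2.png",np.hstack([a,b])[:600])
cv2.imwrite("pics/s1.png",cv2.resize(s[170:270,320:410],None,fx=6,fy=6,interpolation=cv2.INTER_CUBIC))
E
```

```text
(no output)
```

View pics/t1.png

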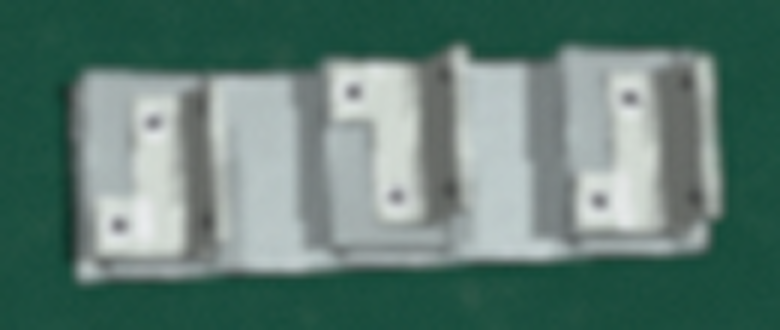

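View pics/t2.png

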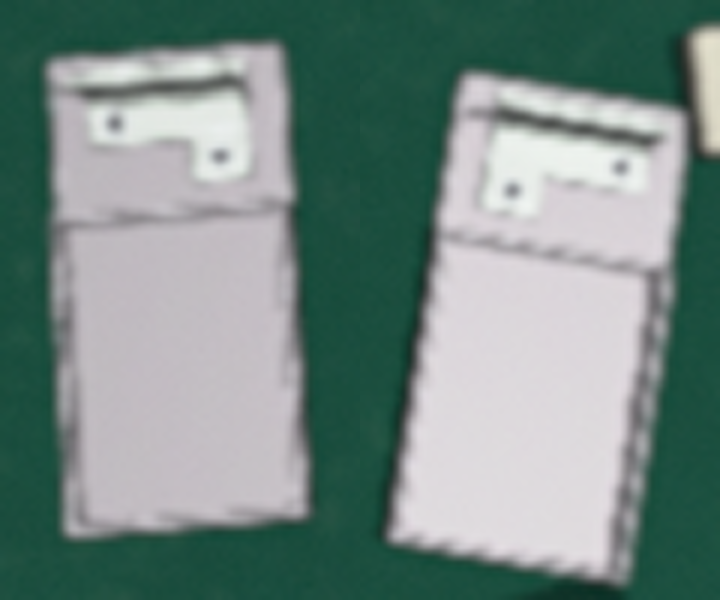

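View pics/s1.png

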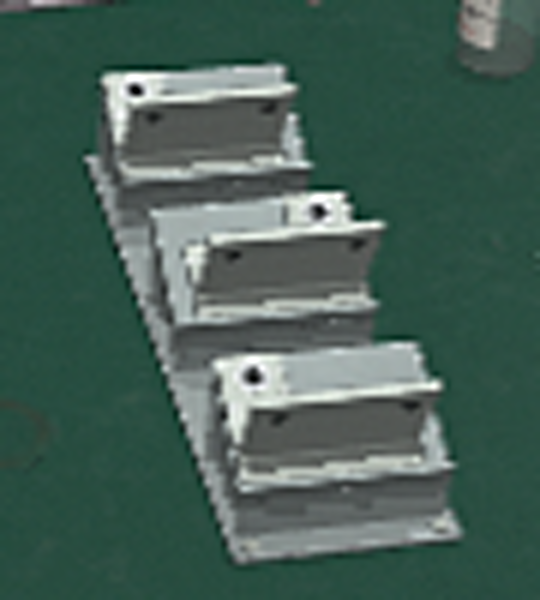

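```bash
cat > h.py <<'E'
import numpy as np, cv2
from workcell import telemetry, grab_frame, job
np.set_printoptions(suppress=True,precision=1)
def K(f): return 200/np.tan(np.radians(f["vertical_fov"]/2))
def ray(f,p):
    d=np.array([(p[0]-f["cx"])/K(f),(p[1]-f["cy"])/K(f),1]); P=np.array(f["pose"]); d=P[:3,:3]@d
    return P[:3,3],d/np.linalg.norm(d)
def plane(f,p,z):
    o,d=ray(f,p); return o+d*(z-o[2])/d[2]
def tri(f,p,g,q):
    o,d=ray(f,p); a,b=ray(g,q)
    s,t=np.linalg.lstsq(np.c_[d,-b],a-o,rcond=None)[0]
    A=o+s*d;B=a+t*b; return (A+B)/2, np.linalg.norm(A-B)
def proj(f,X):
    P=np.array(f["pose"]); c=P[:3,:3].T@(np.array(X)-P[:3,3]); return np.array([c[0]/c[2]*K(f)+f["cx"],c[1]/c[2]*K(f)+f["cy"]])
def crop(f,x0,y0,w,h,k,name):
    im=cv2.resize(f["color"][y0:y0+h,x0:x0+w],None,fx=k,fy=k,interpolation=cv2.INTER_CUBIC)
    for i in range(0,w,5):
        cv2.line(im,(i*k,0),(i*k,6 if i%10 else 14),(0,0,255),1)
        if i%10==0: cv2.putText(im,str(x0+i),(i*k+2,24),0,.4,(0,0,255),1)
    for i in range(0,h,5):
        cv2.line(im,(0,i*k),(6 if i%10 else 14,i*k),(0,0,255),1)
        if i%10==0: cv2.putText(im,str(y0+i),(16,i*k+4),0,.4,(0,0,255),1)
    cv2.imwrite("pics/"+name,im)
E
python3 - <<'E'
from h import *
t=grab_frame("top");s=grab_frame("side")
crop(t,263,143,60,48,12,"a1.png");crop(t,318,143,60,48,12,"a2.png")
crop(s,330,175,60,48,12,"b1.png");crop(s,345,222,60,48,12,"b2.png")
E
```

```text
(no output)
```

View pics/a1.png

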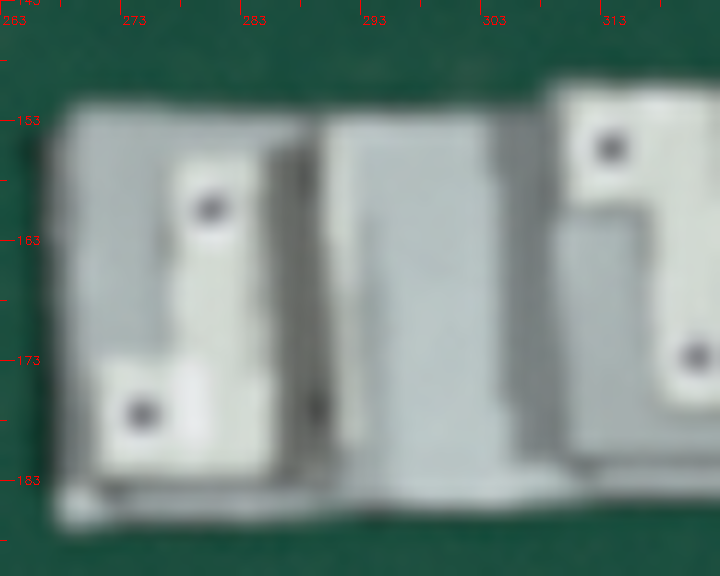

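View pics/a2.png

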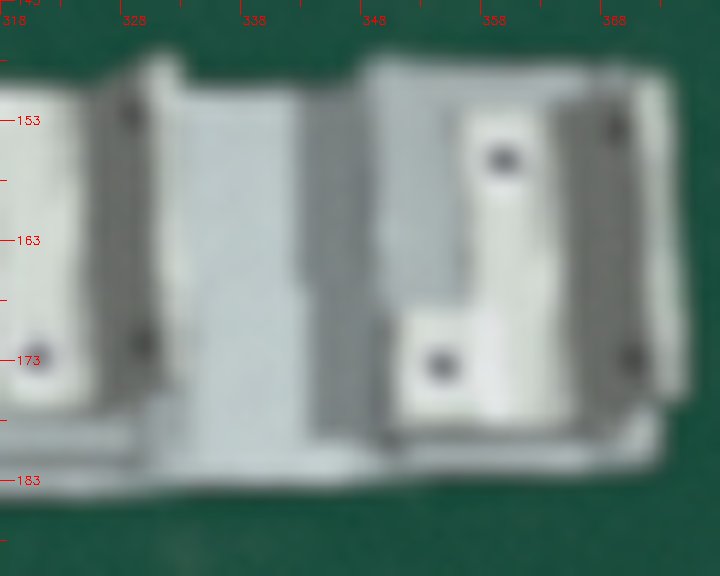

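View pics/b1.png

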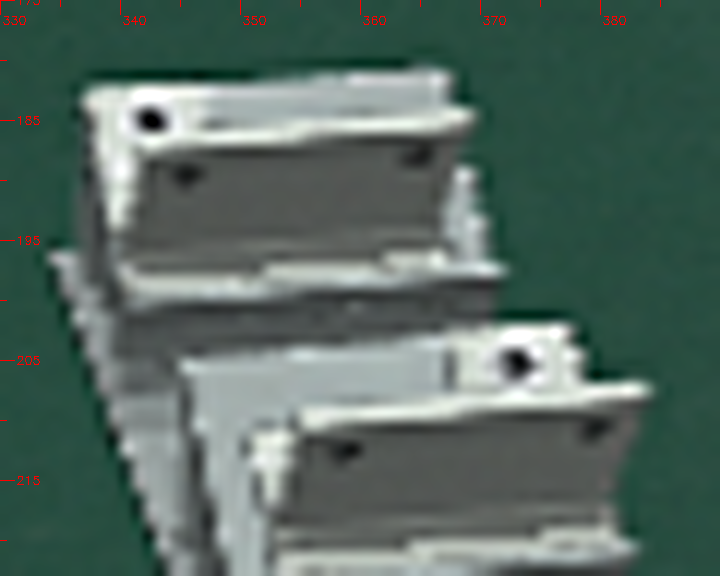

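View pics/b2.png

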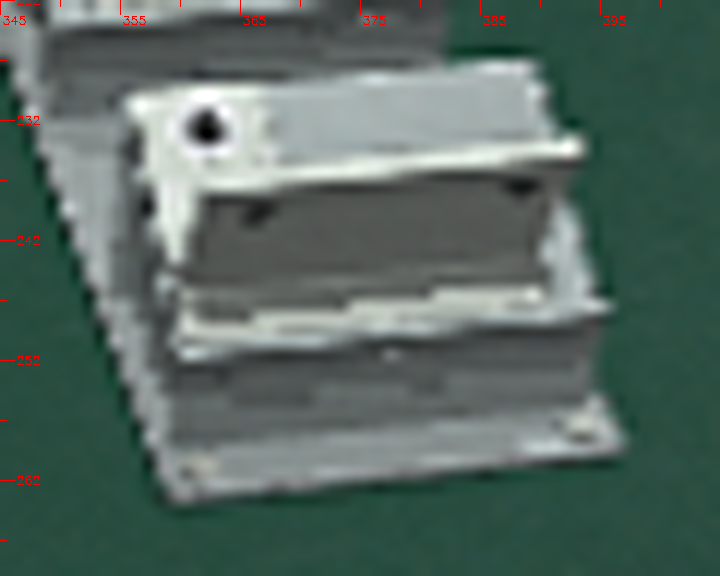

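```bash
python3 - <<'E'
from h import *
t=grab_frame("top");s=grab_frame("side")
D=dict(L=[(291.2,152.7),(292.2,180),(369.2,184.8),(341.3,187.3)],M=[(332,147.7),(332.3,175.2),(383.8,207.7),(355.3,209.8)],R=[(372.6,149.2),(374,176.2),(393.3,234.5),(362.1,237.6)])
for k,(a,b,c,d) in D.items():
    F,e=tri(t,a,s,c);N,g=tri(t,b,s,d); m=(F+N)/2; v=F-N
    print(k,F,N,"mid",m,"len",np.linalg.norm(v),"ang",np.degrees(np.arctan2(v[1],v[0])),e,g)
# stand base corners (top) far-left, far-right, near-left,near-right
for p in [(268.5,151.5),(373.5,149),(268.5,186.5),(373,182)]: print(plane(t,p,4))
print(telemetry.state()['time_s'])
E
```

```text
L [650.8  55.9  83.5] [565.6  51.2  82.2] mid [608.2  53.6  82.8] len 85.27930236306224 ang 3.122351123979418 4.113653465374166 5.47692296492879
M [668.5 -69.5  83.6] [584.8 -71.6  82.8] mid [626.6 -70.5  83.2] len 83.6896008393492 ang 1.4607935328310095 3.8858684832330352 0.4536501236332776
R [ 666.3 -194.7   83.4] [ 582.4 -199.3   82.9] mid [ 624.4 -197.    83.2] len 84.0012071763768 ang 3.1750936291647 2.937261279250928 3.0370369803249435
[670.5 132.4   4. ]
[ 684.2 -207.7    4. ]
[556.5 129.7   4. ]
[ 576.3 -206.3    4. ]
0.3
```

```bash
python3 - <<'E'
from h import *
t=grab_frame("top")
crop(t,172,155,56,95,6,"c1.png");crop(t,380,160,58,95,6,"c2.png")
a=cv2.imread("pics/c1.png");b=cv2.imread("pics/c2.png");cv2.imwrite("pics/c.png",np.hstack([a,b]))
E
```

```text
(no output)
```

View pics/c.png

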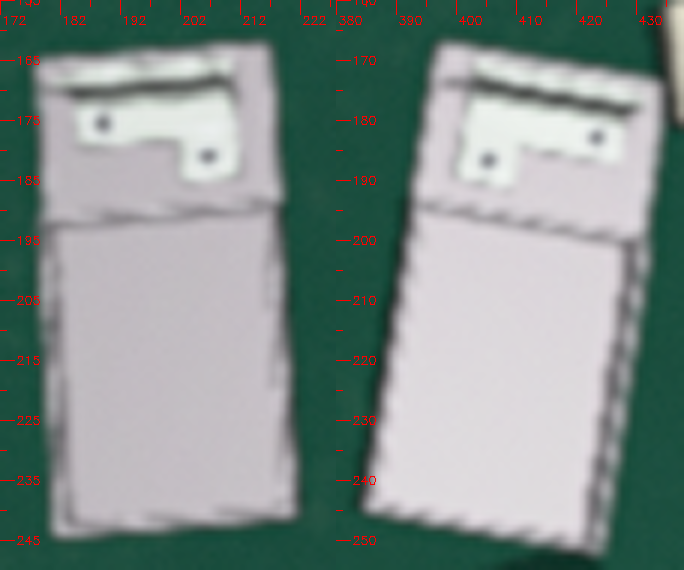

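```bash
python3 - <<'E'
from h import *
t=grab_frame("top")
for n,c in dict(L=[(179,193),(219,188.8),(180.7,244.7),(221.7,241.2)],R=[(392.7,193.8),(431.5,199.7),(384.3,245.3),(424.5,252.2)]).items():
    P=np.array([plane(t,p,18) for p in c]); m=P.mean(0)
    u=P[0]+P[1]-P[2]-P[3]; a=np.degrees(np.arctan2(u[1],u[0])); w=P[0]+P[2]-P[1]-P[3]; 
    print(n,P[:,:2].tolist(),m,"ang",a,"len",np.linalg.norm(u)/2,"ang from w",np.degrees(np.arctan2(-w[0],w[1])),np.linalg.norm(w)/2)
print(telemetry.state()['time_s'])
E
```

```text
L [[529.5790773122396, 412.35650158380946], [544.9853744043036, 285.8127173536983], [366.1883517827311, 400.16908656834363], [379.07383633492157, 271.7015175958418]] [455.  342.5  18. ] ang 4.566043441473087 len 165.17535980765172 ang from w 6.330689647466979 128.28797212797662
R [[537.5496291973128, -267.5013974447551], [520.5741524231071, -391.11024679799124], [373.8533861350142, -240.79394450373533], [354.11008257830576, -367.52375961724925]] [ 446.5 -316.7   18. ] ang -8.661387400133986 len 166.98451472508265 ang from w -8.344438917978442 126.50861211394464
0.4
```

```bash
cat >> h.py <<'E'
def go(x,y,z,yaw):
    s=telemetry.state(); p=s["ee_pos"]; ps=np.radians(s["ee_rot"][2]); d=np.array([x,y,z])-p
    dy=(s["ee_rot"][2]-yaw+180)%360-180
    print("t",s["time_s"],"pos",p,"rot",s["ee_rot"],"F",s["force"],"w",s["gripper_width"])
    print("units dx %.2f dy %.2f dz %.2f yaw %.2f"%((d[0]*np.cos(ps)+d[1]*np.sin(ps))/20,(d[0]*np.sin(ps)-d[1]*np.cos(ps))/20,-d[2]/20,np.radians(dy)/.15))
    py=np.radians(yaw); print("  after yaw: dx %.2f dy %.2f"%((d[0]*np.cos(py)+d[1]*np.sin(py))/20,(d[0]*np.sin(py)-d[1]*np.cos(py))/20))
E
```

>>> drive_tool:
  moves:
    - {"claw": 0.0,"dx": 0,"dy": 0,"dz": 0,"yaw": 0.9}
    - {"claw": 0.0,"dx": 0.5,"dy": 0,"dz": 0,"yaw": 0.9}
    - {"claw": 0.0,"dx": 1,"dy": -0.5,"dz": 0,"yaw": 0.8}
    - {"claw": 0.0,"dx": 1,"dy": -1,"dz": 0,"yaw": 0}
  grip_force: 10

```text
time_s: 0.9
ee_pos: [288.3, -485.9, 213.6]
ee_rot: [180.0, 0.0, 1.5]
force: [0.4, 0.1, 0.4]
gripper_width: 54.0
```

```bash
python3 -c "
from h import *
go(624,-189.5,53,3)"
```

```text
t 0.9 pos [ 288.3 -485.9  213.6] rot [180.    0.    1.5] F [0.4 0.1 0.4] w 53.988516244311676
units dx 17.17 dy -14.37 dz 8.03 yaw -0.17
  after yaw: dx 17.54 dy -13.92
```

>>> drive_tool:
  moves:
    - {"claw": 0.0,"dx": 1,"dy": -1,"dz": 0,"yaw": -0.17}
    - {"claw": 0.0,"dx": 1,"dy": -0.9,"dz": 0,"yaw": 0}
    - {"claw": 0.0,"dx": 1,"dy": -0.9,"dz": 0,"yaw": 0}
    - {"claw": 0.0,"dx": 1,"dy": -0.9,"dz": 0,"yaw": 0}
    - {"claw": 0.0,"dx": 1,"dy": -0.9,"dz": 0,"yaw": 0}

```text
time_s: 1.52
ee_pos: [386.7, -386.1, 213.7]
ee_rot: [180.0, -0.0, 3.0]
force: [-0.6, 0.3, -0.1]
gripper_width: 45.3
```

>>> drive_tool:
  moves:
    - {"claw": 0.0,"dx": 1,"dy": -0.9,"dz": 0,"yaw": 0}
    - {"claw": 0.0,"dx": 1,"dy": -0.9,"dz": 0,"yaw": 0}
    - {"claw": 0.0,"dx": 1,"dy": -0.9,"dz": 0,"yaw": 0}
    - {"claw": 0.0,"dx": 1,"dy": -0.9,"dz": 0.5,"yaw": 0}
    - {"claw": 0.0,"dx": 1,"dy": -0.9,"dz": 0.5,"yaw": 0}

```text
time_s: 2.15
ee_pos: [485.5, -288.0, 194.4]
ee_rot: [179.9, -0.1, 3.0]
force: [0.1, -0.0, -0.5]
gripper_width: 45.8
```

>>> drive_tool:
  moves:
    - {"claw": 0.0,"dx": 1,"dy": -0.9,"dz": 0.5,"yaw": 0}
    - {"claw": 0.0,"dx": 1,"dy": -0.9,"dz": 0.5,"yaw": 0}
    - {"claw": 0.0,"dx": 1,"dy": -0.9,"dz": 0.5,"yaw": 0}
    - {"claw": 0.0,"dx": 1,"dy": -0.9,"dz": 0.5,"yaw": 0}
    - {"claw": 0.0,"dx": 1,"dy": -0.6,"dz": 0.5,"yaw": 0}

```text
time_s: 2.78
ee_pos: [584.5, -195.6, 143.0]
ee_rot: [179.8, -0.2, 3.0]
force: [0.2, -0.1, -0.3]
gripper_width: 45.4
```

```bash
python3 -c "
from h import *
go(624,-189.5,53,3)"
```

```text
t 2.775 pos [ 584.5 -195.6  143. ] rot [179.8  -0.2   3. ] F [ 0.2 -0.1 -0.3] w 45.362093724674224
units dx 1.99 dy -0.20 dz 4.50 yaw 0.00
  after yaw: dx 1.99 dy -0.20
```

Stop above the flange (tip ~95) and look.

>>> drive_tool:
  moves:
    - {"claw": 0.0,"dx": 1,"dy": -0.1,"dz": 0.4,"yaw": 0}
    - {"claw": 0.0,"dx": 1,"dy": -0.1,"dz": 0.6,"yaw": 0}
    - {"claw": 0.0,"dx": 0,"dy": 0,"dz": 0.9,"yaw": 0}

```text
time_s: 3.15
ee_pos: [629.6, -189.8, 104.2]
ee_rot: [179.7, -0.4, 3.1]
force: [-0.3, -0.4, 0.7]
gripper_width: 45.8
```

```bash
python3 -c "
from h import *
go(624,-189.5,53,3)
s=grab_frame('side');crop(s,330,170,90,100,6,'d1.png')"
```

```text
t 3.15 pos [ 629.6 -189.8  104.2] rot [179.7  -0.4   3.1] F [-0.3 -0.4  0.7] w 45.7963808451886
units dx -0.28 dy -0.03 dz 2.56 yaw 0.01
  after yaw: dx -0.28 dy -0.03
```

View pics/d1.png

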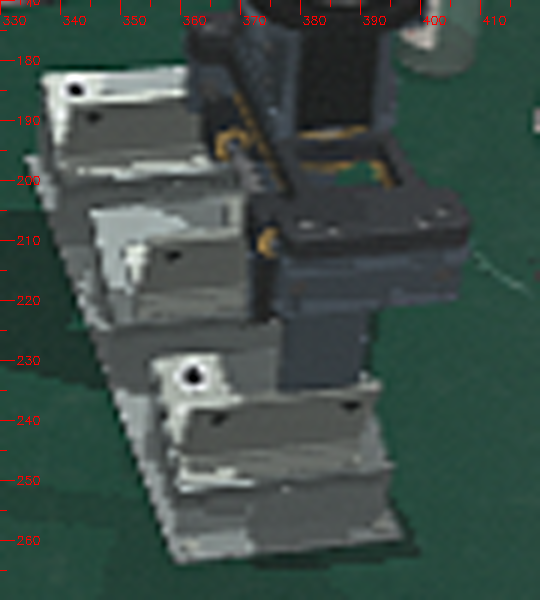

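```bash
python3 -c "
from h import *
s=grab_frame('side')
for x in(-16,16):print(proj(s,(629.6+x,-189.8-36,104)),proj(s,(624+x,-197,83)))
print(proj(s,(629.6,-189.8-23,53)),proj(s,(624,-197,83)))"
```

```text
[377.1 236.5] [372.2 236.4]
[389.4 235.8] [384.2 235.7]
[380.7 248.7] [378.2 236. ]
```

>>> drive_tool:
  moves:
    - {"claw": 0.0,"dx": -0.25,"dy": 0,"dz": 0.8,"yaw": 0}
    - {"claw": 0.0,"dx": 0,"dy": 0,"dz": 0.8,"yaw": 0}
    - {"claw": 0.0,"dx": 0,"dy": 0,"dz": 0.7,"yaw": 0}

```text
time_s: 3.62
ee_pos: [624.1, -191.8, 56.8]
ee_rot: [179.7, -0.3, 3.0]
force: [-0.3, 0.6, -0.2]
gripper_width: 45.9
```

```bash
python3 -c "
from h import *
go(624,-189.5,53,3)
s=grab_frame('side');crop(s,330,170,90,100,6,'d2.png')"
```

```text
t 3.625 pos [ 624.1 -191.8   56.8] rot [179.7  -0.3   3. ] F [-0.3  0.6 -0.2] w 45.917541438240306
units dx 0.00 dy -0.11 dz 0.19 yaw -0.00
  after yaw: dx 0.00 dy -0.11
```

View pics/d2.png

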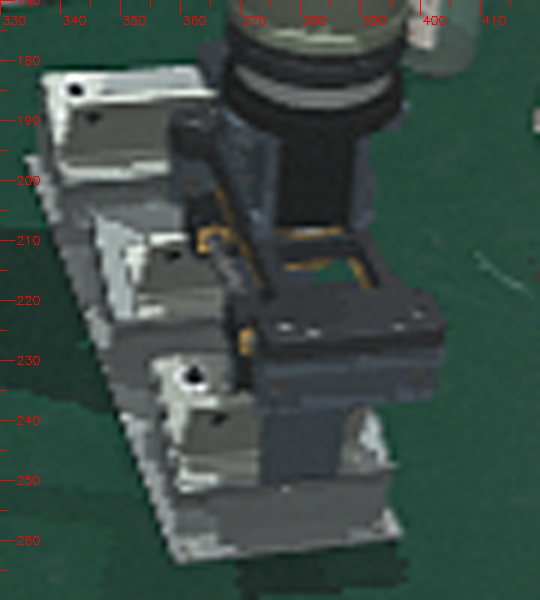

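>>> drive_tool:
  moves:
    - {"claw": 0.2,"dx": 0,"dy": -0.1,"dz": 0.17,"yaw": 0}
    - {"claw": 0.4,"dx": 0,"dy": 0,"dz": 0,"yaw": 0}
    - {"claw": 0.6,"dx": 0,"dy": 0,"dz": 0,"yaw": 0}
  grip_force: 15

```text
time_s: 4.05
ee_pos: [623.2, -188.4, 51.5]
ee_rot: [179.9, -0.1, 2.9]
force: [0.1, -0.6, 6.0]
gripper_width: 21.3
```

```bash
python3 -c "
from h import *
go(624,-189.5,53,3)"
```

```text
t 4.05 pos [ 623.2 -188.4   51.5] rot [179.9  -0.1   2.9] F [ 0.1 -0.6  6. ] w 21.287783099381063
units dx 0.04 dy 0.06 dz -0.08 yaw -0.01
  after yaw: dx 0.04 dy 0.06
```

>>> drive_tool:
  moves:
    - {"claw": 1,"dx": 0,"dy": 0,"dz": -0.15,"yaw": 0}
    - {"claw": 1,"dx": 0,"dy": 0,"dz": -0.15,"yaw": 0}
    - {"claw": 1,"dx": 0,"dy": 0,"dz": -0.15,"yaw": 0}
  grip_force: 20

```text
time_s: 4.42
ee_pos: [624.9, -187.2, 65.5]
ee_rot: [179.9, -0.4, 2.9]
force: [-0.7, -0.4, 9.0]
gripper_width: 10.3
```

```bash
python3 -c "
from h import *
go(624,-189.5,53,3)
s=grab_frame('side');crop(s,330,170,90,100,6,'d3.png')"
```

```text
t 4.425 pos [ 624.9 -187.2   65.5] rot [179.9  -0.4   2.9] F [-0.7 -0.4  9. ] w 10.258984596018283
units dx -0.05 dy 0.11 dz 0.62 yaw -0.01
  after yaw: dx -0.05 dy 0.11
```

View pics/d3.png

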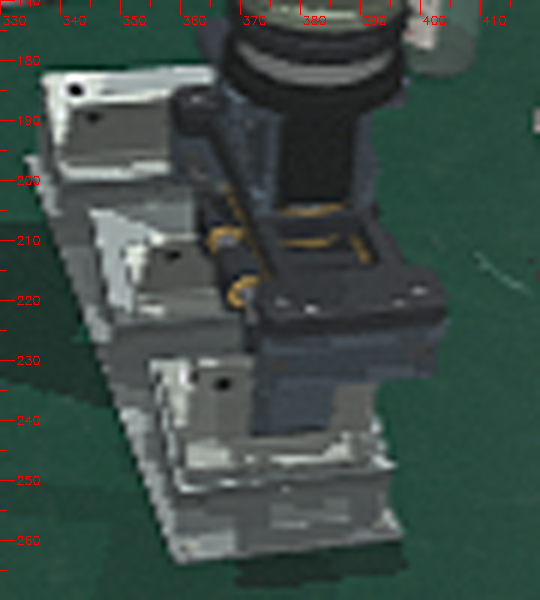

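>>> drive_tool:
  moves:
    - {"claw": 1,"dx": 0,"dy": 0,"dz": 0,"yaw": 0}
    - {"claw": 1,"dx": 0,"dy": 0,"dz": 0,"yaw": 0}
    - {"claw": 1,"dx": 0,"dy": 0,"dz": -0.1,"yaw": 0}
  grip_force: 25

```text
time_s: 4.85
ee_pos: [626.7, -188.8, 72.2]
ee_rot: [179.7, -0.8, 2.9]
force: [-0.8, -0.8, -2.3]
gripper_width: 5.9
```

```bash
python3 -c "
from h import *
go(624,-189.5,53,3)
s=grab_frame('side');crop(s,330,170,90,100,6,'d4.png')"
```

```text
t 4.85 pos [ 626.7 -188.8   72.2] rot [179.7  -0.8   2.9] F [-0.8 -0.8 -2.3] w 5.886427074294038
units dx -0.14 dy 0.03 dz 0.96 yaw -0.01
  after yaw: dx -0.14 dy 0.03
```

View pics/d4.png

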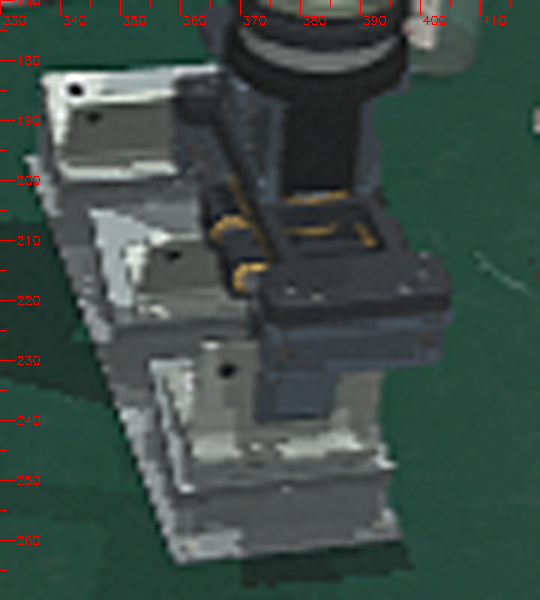

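>>> drive_tool:
  moves:
    - {"claw": 1,"dx": 0,"dy": 0,"dz": -0.6,"yaw": 0}
    - {"claw": 1,"dx": 0,"dy": 0,"dz": -1,"yaw": 0}
    - {"claw": 1,"dx": 0,"dy": 0,"dz": -1,"yaw": 0}
    - {"claw": 1,"dx": 0,"dy": 0,"dz": -1,"yaw": 0}
    - {"claw": 1,"dx": -0.3,"dy": 0,"dz": -0.8,"yaw": 0}
  grip_force: 40

```text
time_s: 5.52
ee_pos: [618.3, -188.4, 162.0]
ee_rot: [179.8, -0.5, 3.0]
force: [0.1, 0.1, -1.8]
gripper_width: 5.9
```

```bash
python3 -c "
from h import *
go(516.8,347.9,150,95)
s=grab_frame('side');crop(s,330,150,90,100,6,'d5.png')"
```

```text
t 5.525 pos [ 618.3 -188.4  162. ] rot [179.8  -0.5   3. ] F [ 0.1  0.1 -1.8] w 5.927143057960698
units dx -3.68 dy -27.04 dz 0.60 yaw -10.71
  after yaw: dx 27.16 dy -2.72
```

View pics/d5.png

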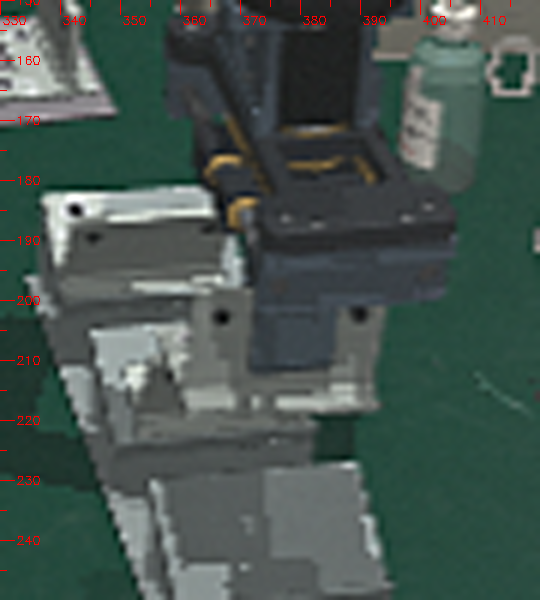

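>>> drive_tool:
  moves:
    - {"claw": 1,"dx": 0,"dy": -0.6,"dz": 0,"yaw": 0}
    - {"claw": 1,"dx": 0,"dy": -1,"dz": 0,"yaw": 0}
    - {"claw": 1,"dx": -0.1,"dy": -1,"dz": 0,"yaw": 0}
    - {"claw": 1,"dx": -0.2,"dy": -1,"dz": 0,"yaw": 0}
    - {"claw": 1,"dx": -0.3,"dy": -1,"dz": 0,"yaw": 0}

```text
time_s: 6.2
ee_pos: [598.9, -90.7, 161.7]
ee_rot: [179.9, -0.4, 2.9]
force: [0.9, 1.3, -2.1]
gripper_width: 5.6
```

>>> drive_tool:
  moves:
    - {"claw": 1,"dx": -0.3,"dy": -1,"dz": 0,"yaw": 0}
    - {"claw": 1,"dx": -0.3,"dy": -1,"dz": 0,"yaw": 0}
    - {"claw": 1,"dx": -0.3,"dy": -1,"dz": 0,"yaw": 0}
    - {"claw": 1,"dx": -0.3,"dy": -1,"dz": 0,"yaw": 0}
    - {"claw": 1,"dx": -0.3,"dy": -1,"dz": 0,"yaw": 0}

```text
time_s: 6.82
ee_pos: [560.7, 15.1, 161.5]
ee_rot: [179.9, -0.4, 3.0]
force: [0.5, 0.1, -1.8]
gripper_width: 5.8
```

>>> drive_tool:
  moves:
    - {"claw": 1,"dx": -0.3,"dy": -1,"dz": 0,"yaw": 0}
    - {"claw": 1,"dx": -0.3,"dy": -1,"dz": 0,"yaw": 0}
    - {"claw": 1,"dx": -0.3,"dy": -1,"dz": 0,"yaw": -0.5}
    - {"claw": 1,"dx": -0.1,"dy": -1,"dz": 0,"yaw": -0.9}
    - {"claw": 1,"dx": 0.1,"dy": -1,"dz": 0,"yaw": -0.9}

```text
time_s: 7.45
ee_pos: [529.0, 120.2, 161.4]
ee_rot: [179.7, -0.4, 23.4]
force: [-0.4, -0.5, -0.4]
gripper_width: 5.5
```

```bash
python3 -c "
from h import *
go(516.8,347.9,150,95)"
```

```text
t 7.45 pos [529.  120.2 161.4] rot [179.7  -0.4  23.4] F [-0.4 -0.5 -0.4] w 5.548563001111302
units dx 3.95 dy -10.70 dz 0.57 yaw -8.34
  after yaw: dx 11.40 dy 0.39
```

>>> drive_tool:
  moves:
    - {"claw": 1,"dx": 0.35,"dy": -0.93,"dz": 0,"yaw": -0.9}
    - {"claw": 1,"dx": 0.47,"dy": -0.88,"dz": 0,"yaw": -0.9}
    - {"claw": 1,"dx": 0.6,"dy": -0.8,"dz": 0,"yaw": -0.9}
    - {"claw": 1,"dx": 0.7,"dy": -0.7,"dz": 0,"yaw": -0.9}
    - {"claw": 1,"dx": 0.8,"dy": -0.6,"dz": 0,"yaw": -0.9}

```text
time_s: 8.07
ee_pos: [521.9, 226.2, 161.5]
ee_rot: [179.5, -0.2, 63.4]
force: [0.7, 0.8, -0.9]
gripper_width: 5.9
```

>>> drive_tool:
  moves:
    - {"claw": 1,"dx": 0.87,"dy": -0.48,"dz": 0,"yaw": -0.9}
    - {"claw": 1,"dx": 0.93,"dy": -0.35,"dz": 0.2,"yaw": -0.9}
    - {"claw": 1,"dx": 1,"dy": -0.2,"dz": 0.4,"yaw": -0.9}
    - {"claw": 1,"dx": 1,"dy": 0,"dz": 0.5,"yaw": -0.7}
    - {"claw": 1,"dx": 0.9,"dy": 0,"dz": 0.5,"yaw": -0.2}

```text
time_s: 8.7
ee_pos: [518.2, 331.1, 129.6]
ee_rot: [179.3, 0.1, 95.4]
force: [-0.1, -0.4, -1.6]
gripper_width: 5.8
```

```bash
python3 -c "
from h import *
go(516.8,347.9,80,95)"
```

```text
t 8.7 pos [518.2 331.1 129.6] rot [179.3   0.1  95.4] F [-0.1 -0.4 -1.6] w 5.823342836605294
units dx 0.84 dy 0.01 dz 2.48 yaw 0.04
  after yaw: dx 0.84 dy 0.00
```

>>> drive_tool:
  moves:
    - {"claw": 1,"dx": 0.6,"dy": 0,"dz": 0.8,"yaw": 0}
    - {"claw": 1,"dx": 0.2,"dy": 0,"dz": 0.8,"yaw": 0}
    - {"claw": 1,"dx": 0,"dy": 0,"dz": 0.5,"yaw": 0}
    - {"claw": 1,"dx": 0,"dy": 0,"dz": 0,"yaw": 0}

```text
time_s: 9.2
ee_pos: [515.5, 347.9, 82.9]
ee_rot: [179.5, 0.2, 95.3]
force: [0.6, -0.5, -1.0]
gripper_width: 6.0
```

```bash
python3 -c "
from h import *
go(516.8,347.9,35,95)
t=grab_frame('top');s=grab_frame('side');crop(s,260,100,110,85,7,'e1.png');crop(t,160,150,80,100,6,'e2.png')"
```

```text
t 9.2 pos [515.5 347.9  82.9] rot [179.5   0.2  95.3] F [ 0.6 -0.5 -1. ] w 6.005559080119465
units dx -0.00 dy 0.07 dz 2.40 yaw 0.03
  after yaw: dx -0.00 dy 0.07
```

View pics/e1.png

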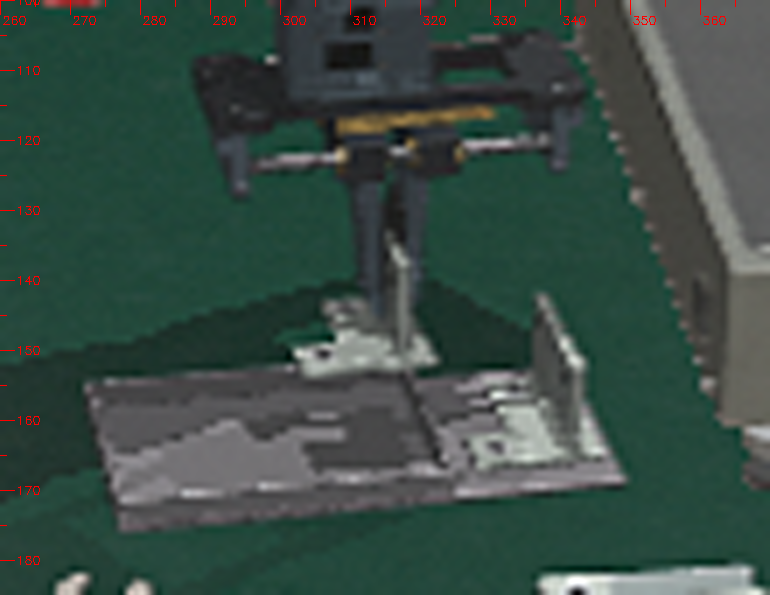

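View pics/e2.png

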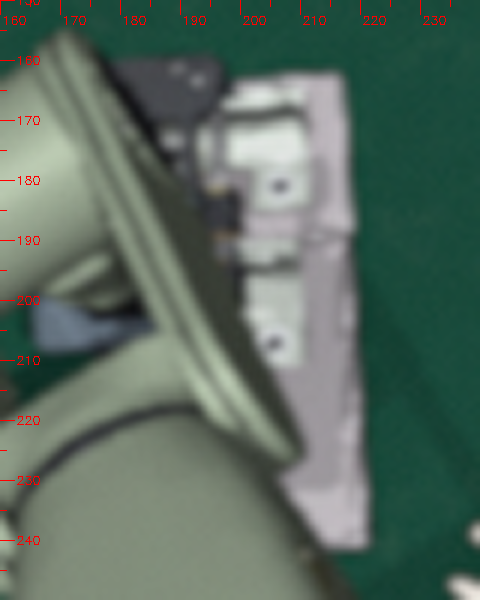

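>>> drive_tool:
  moves:
    - {"claw": 1,"dx": 0,"dy": -0.1,"dz": 0.8,"yaw": 0}
    - {"claw": 1,"dx": 0,"dy": 0,"dz": 0.8,"yaw": 0}
    - {"claw": 1,"dx": 0,"dy": 0,"dz": 0.4,"yaw": 0}
    - {"claw": 1,"dx": 0,"dy": 0,"dz": 0.2,"yaw": 0}
    - {"claw": 1,"dx": 0,"dy": 0,"dz": 0,"yaw": 0}

```text
time_s: 9.93
ee_pos: [515.3, 347.5, 37.7]
ee_rot: [179.3, 0.1, 95.2]
force: [-0.9, -0.5, -2.2]
gripper_width: 5.7
```

```bash
python3 -c "
from h import *
go(515,347.9,35,95)
s=grab_frame('side');crop(s,260,100,110,85,7,'e3.png')"
```

```text
t 9.925 pos [515.3 347.5  37.7] rot [179.3   0.1  95.2] F [-0.9 -0.5 -2.2] w 5.728226011853013
units dx 0.02 dy -0.01 dz 0.14 yaw 0.02
  after yaw: dx 0.02 dy -0.01
```

View pics/e3.png

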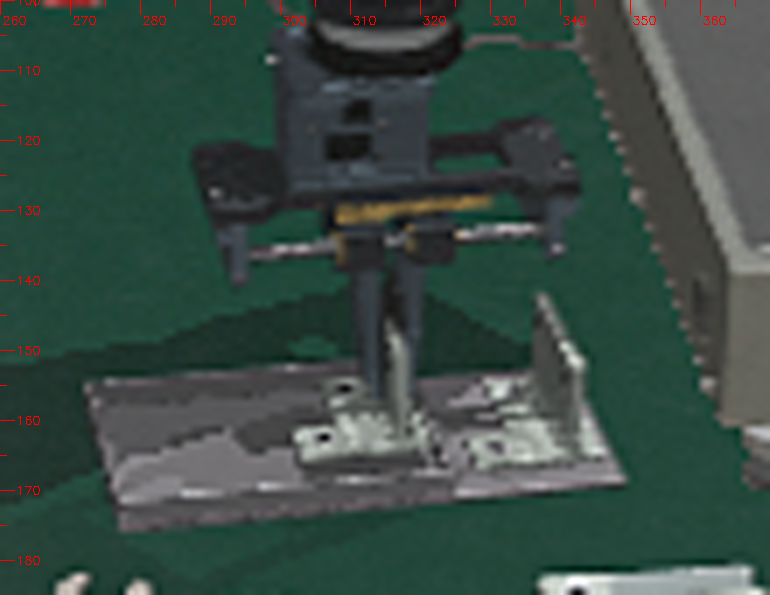

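>>> drive_tool:
  moves:
    - {"claw": 1,"dx": 0,"dy": -0.25,"dz": 0.1,"yaw": 0}
    - {"claw": 1,"dx": 0,"dy": 0,"dz": 0.25,"yaw": 0}
    - {"claw": 1,"dx": 0,"dy": 0,"dz": 0.15,"yaw": 0}
    - {"claw": 1,"dx": 0,"dy": 0,"dz": 0.1,"yaw": 0}

```text
time_s: 10.48
ee_pos: [510.8, 347.6, 26.3]
ee_rot: [179.2, 0.0, 95.2]
force: [-1.2, 1.1, -2.8]
gripper_width: 6.1
```

>>> drive_tool:
  moves:
    - {"claw": 1,"dx": 0,"dy": 0,"dz": 0.1,"yaw": 0}
    - {"claw": 1,"dx": 0,"dy": 0,"dz": 0.1,"yaw": 0}

```text
time_s: 10.72
ee_pos: [511.0, 347.6, 25.3]
ee_rot: [179.2, 0.0, 95.2]
force: [-4.0, -3.3, 14.3]
gripper_width: 5.5
```

>>> drive_tool:
  moves:
    - {"claw": 0.7,"dx": 0,"dy": 0,"dz": 0,"yaw": 0}
    - {"claw": 0.4,"dx": 0,"dy": 0,"dz": 0,"yaw": 0}
    - {"claw": 0.2,"dx": 0,"dy": 0,"dz": -0.2,"yaw": 0}
    - {"claw": 0.2,"dx": 0,"dy": 0,"dz": -0.8,"yaw": 0}
    - {"claw": 0.2,"dx": 0,"dy": 0,"dz": -1,"yaw": 0}
  grip_force: 20

```text
time_s: 11.35
ee_pos: [510.5, 347.5, 66.9]
ee_rot: [179.2, 0.0, 95.2]
force: [-0.6, 0.2, 1.2]
gripper_width: 36.4
```

>>> drive_tool:
  moves:
    - {"claw": 0.0,"dx": 0,"dy": 0,"dz": -1,"yaw": 0}
    - {"claw": 0.0,"dx": 0,"dy": 0,"dz": -1,"yaw": 0}
    - {"claw": 0.0,"dx": -0.6,"dy": 0,"dz": -1,"yaw": 0}
    - {"claw": 0.0,"dx": -1,"dy": 0,"dz": -0.8,"yaw": 0}
    - {"claw": 0.0,"dx": -1,"dy": 0,"dz": -0.4,"yaw": 0}

```text
time_s: 11.98
ee_pos: [515.3, 295.4, 159.5]
ee_rot: [178.8, -0.2, 95.3]
force: [0.6, 0.5, -0.6]
gripper_width: 45.7
```

```bash
python3 -c "
from h import *
go(608,61,140,3)
s=grab_frame('side');crop(s,260,100,110,85,7,'e4.png')"
```

```text
t 11.975 pos [515.3 295.4 159.5] rot [178.8  -0.2  95.3] F [ 0.6  0.5 -0.6] w 45.72072529941699
units dx -12.10 dy 3.53 dz 0.97 yaw 10.74
  after yaw: dx 4.02 dy 11.94
```

View pics/e4.png

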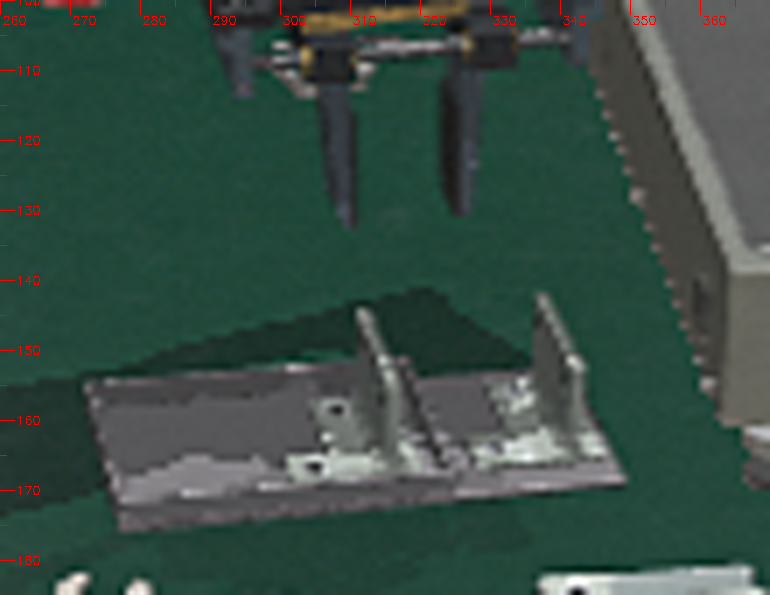

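>>> drive_tool:
  moves:
    - {"claw": 0,"dx": -1,"dy": 0.31,"dz": 0,"yaw": 0.9}
    - {"claw": 0,"dx": -0.95,"dy": 0.45,"dz": 0,"yaw": 0.9}
    - {"claw": 0,"dx": -0.88,"dy": 0.58,"dz": 0,"yaw": 0.9}
    - {"claw": 0,"dx": -0.79,"dy": 0.69,"dz": 0,"yaw": 0.9}
    - {"claw": 0,"dx": -0.68,"dy": 0.8,"dz": 0,"yaw": 0.9}

```text
time_s: 12.65
ee_pos: [555.1, 189.9, 159.1]
ee_rot: [179.3, -0.6, 55.2]
force: [0.4, -0.2, -0.2]
gripper_width: 45.3
```

>>> drive_tool:
  moves:
    - {"claw": 0,"dx": -0.57,"dy": 0.88,"dz": 0,"yaw": 0.9}
    - {"claw": 0,"dx": -0.44,"dy": 0.95,"dz": 0,"yaw": 0.9}
    - {"claw": 0,"dx": -0.3,"dy": 1,"dz": 0,"yaw": 0.9}
    - {"claw": 0,"dx": -0.16,"dy": 1,"dz": 0,"yaw": 0.9}
    - {"claw": 0,"dx": 0,"dy": 1,"dz": 0,"yaw": 0.9}

```text
time_s: 13.28
ee_pos: [593.0, 87.8, 156.3]
ee_rot: [180.0, -0.5, 14.9]
force: [-0.1, 1.0, -0.1]
gripper_width: 45.9
```

```bash
python3 -c "
from h import *
go(608,61,103,3)
t=grab_frame('top');crop(t,165,155,60,95,6,'f0.png')"
```

```text
t 13.275 pos [593.   87.8 156.3] rot [180.   -0.5  14.9] F [-0.1  1.  -0.1] w 45.858574686474945
units dx 0.38 dy 1.49 dz 2.67 yaw 1.39
  after yaw: dx 0.68 dy 1.38
```

View pics/f0.png

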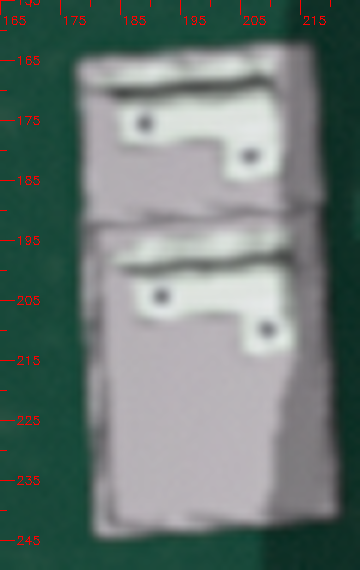

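>>> drive_tool:
  moves:
    - {"claw": 0,"dx": 0.2,"dy": 0.7,"dz": 0.4,"yaw": 0.8}
    - {"claw": 0,"dx": 0.2,"dy": 0.6,"dz": 0.8,"yaw": 0.55}
    - {"claw": 0,"dx": 0.1,"dy": 0,"dz": 0.8,"yaw": 0}
    - {"claw": 0,"dx": 0,"dy": 0,"dz": 0.3,"yaw": 0}

```text
time_s: 13.82
ee_pos: [608.4, 60.4, 107.8]
ee_rot: [-180.0, -0.4, 3.0]
force: [0.7, 0.6, -0.1]
gripper_width: 45.8
```

```bash
python3 -c "
from h import *
go(608,61,53,3)
s=grab_frame('side');crop(s,320,140,90,95,6,'f1.png')"
```

```text
t 13.825 pos [608.4  60.4 107.8] rot [-180.    -0.4    3. ] F [ 0.7  0.6 -0.1] w 45.814608011582735
units dx -0.02 dy -0.03 dz 2.74 yaw -0.00
  after yaw: dx -0.02 dy -0.03
```

View pics/f1.png

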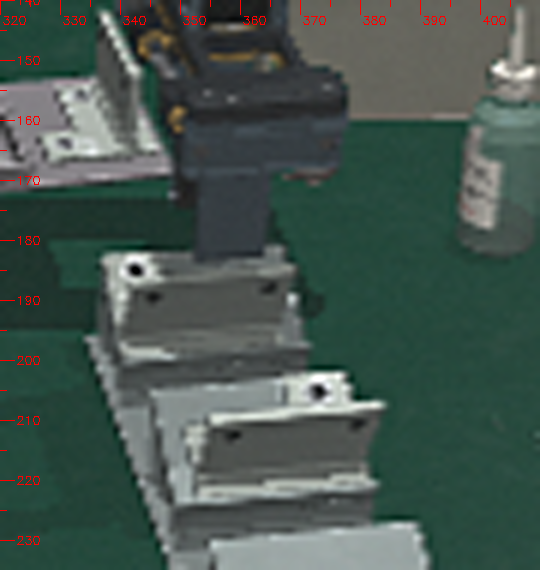

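Aligned (finger at columns 350–362, flange edge 341–369). Descend.

>>> drive_tool:
  moves:
    - {"claw": 0.0,"dx": 0,"dy": 0,"dz": 0.8,"yaw": 0}
    - {"claw": 0.0,"dx": 0,"dy": 0,"dz": 0.8,"yaw": 0}
    - {"claw": 0.0,"dx": 0,"dy": 0,"dz": 0.7,"yaw": 0}
    - {"claw": 0.1,"dx": 0,"dy": 0,"dz": 0.15,"yaw": 0}
  grip_force: 15

```text
time_s: 14.38
ee_pos: [608.0, 61.8, 55.2]
ee_rot: [-180.0, -0.4, 3.2]
force: [-0.8, 0.7, 0.2]
gripper_width: 41.5
```

```bash
python3 -c "
from h import *
go(608,61,53,3)"
```

```text
t 14.375 pos [608.   61.8  55.2] rot [-180.    -0.4    3.2] F [-0.8  0.7  0.2] w 41.5240172847485
units dx -0.00 dy 0.04 dz 0.11 yaw 0.02
  after yaw: dx 0.00 dy 0.04
```

>>> drive_tool:
  moves:
    - {"claw": 0.3,"dx": 0,"dy": 0,"dz": 0.05,"yaw": 0}
    - {"claw": 0.5,"dx": 0,"dy": 0,"dz": 0,"yaw": 0}
    - {"claw": 0.6,"dx": 0,"dy": 0,"dz": 0,"yaw": 0}
  grip_force: 15

```text
time_s: 14.75
ee_pos: [608.7, 61.6, 55.1]
ee_rot: [-180.0, -0.5, 3.2]
force: [-1.1, -0.9, 5.5]
gripper_width: 19.5
```

>>> drive_tool:
  moves:
    - {"claw": 1,"dx": 0,"dy": 0,"dz": -0.15,"yaw": 0}
    - {"claw": 1,"dx": 0,"dy": 0,"dz": -0.15,"yaw": 0}
    - {"claw": 1,"dx": 0,"dy": 0,"dz": -0.15,"yaw": 0}
  grip_force: 20

```text
time_s: 15.12
ee_pos: [611.2, 63.1, 69.2]
ee_rot: [-179.8, -0.9, 3.1]
force: [-0.9, -0.7, 7.5]
gripper_width: 9.3
```

>>> drive_tool:
  moves:
    - {"claw": 1,"dx": 0,"dy": 0,"dz": 0,"yaw": 0}
    - {"claw": 1,"dx": 0,"dy": 0,"dz": 0,"yaw": 0}
    - {"claw": 1,"dx": 0,"dy": 0,"dz": -0.1,"yaw": 0}
  grip_force: 25

```text
time_s: 15.5
ee_pos: [612.8, 63.4, 75.3]
ee_rot: [-179.7, -1.3, 3.0]
force: [-0.2, 0.2, -2.3]
gripper_width: 6.0
```

```bash
python3 -c "
from h import *
go(608,61,53,3)
s=grab_frame('side');crop(s,320,140,90,95,6,'f2.png')"
```

```text
t 15.5 pos [612.8  63.4  75.3] rot [-179.7   -1.3    3. ] F [-0.2  0.2 -2.3] w 5.99210603752651
units dx -0.25 dy 0.11 dz 1.12 yaw 0.00
  after yaw: dx -0.25 dy 0.11
```

View pics/f2.png

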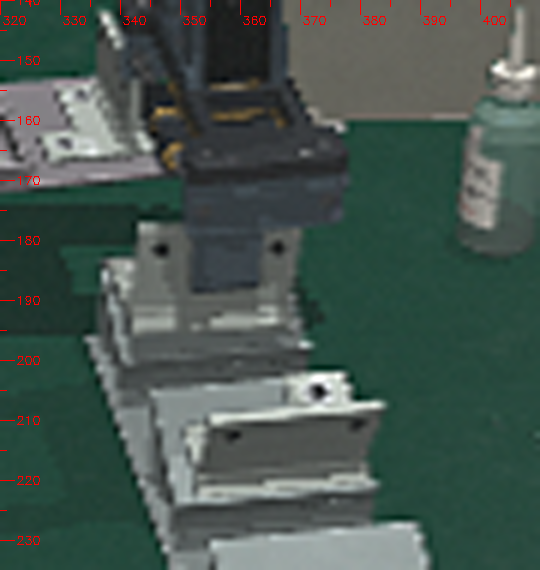

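>>> drive_tool:
  moves:
    - {"claw": 1,"dx": 0,"dy": 0,"dz": -0.6,"yaw": 0}
    - {"claw": 1,"dx": 0,"dy": 0,"dz": -1,"yaw": 0}
    - {"claw": 1,"dx": 0,"dy": 0,"dz": -1,"yaw": 0}
    - {"claw": 1,"dx": -0.2,"dy": -0.3,"dz": -1,"yaw": 0}
    - {"claw": 1,"dx": -0.55,"dy": -0.96,"dz": -0.5,"yaw": 0}
  grip_force: 40

```text
time_s: 16.18
ee_pos: [593.8, 87.3, 159.3]
ee_rot: [-179.7, -1.0, 2.9]
force: [-0.3, 0.5, -2.0]
gripper_width: 5.7
```

>>> drive_tool:
  moves:
    - {"claw": 1,"dx": -0.55,"dy": -0.96,"dz": 0,"yaw": 0}
    - {"claw": 1,"dx": -0.55,"dy": -0.96,"dz": 0,"yaw": -0.9}
    - {"claw": 1,"dx": -0.41,"dy": -1,"dz": 0,"yaw": -0.9}
    - {"claw": 1,"dx": -0.28,"dy": -1,"dz": 0,"yaw": -0.9}
    - {"claw": 1,"dx": -0.13,"dy": -1,"dz": 0,"yaw": -0.9}

```text
time_s: 16.8
ee_pos: [526.3, 184.1, 156.2]
ee_rot: [179.9, -0.7, 35.0]
force: [-0.4, -0.2, -2.1]
gripper_width: 5.8
```

>>> drive_tool:
  moves:
    - {"claw": 1,"dx": 0.02,"dy": -1,"dz": 0,"yaw": -0.9}
    - {"claw": 1,"dx": 0.18,"dy": -1,"dz": 0,"yaw": -0.9}
    - {"claw": 1,"dx": 0.31,"dy": -1,"dz": 0,"yaw": -0.9}
    - {"claw": 1,"dx": 0.45,"dy": -1,"dz": 0,"yaw": -0.9}
    - {"claw": 1,"dx": 0.59,"dy": -0.9,"dz": 0,"yaw": -0.9}

```text
time_s: 17.42
ee_pos: [456.7, 277.4, 151.5]
ee_rot: [-180.0, -0.2, 75.3]
force: [0.7, 1.2, -1.5]
gripper_width: 5.7
```

```bash
python3 -c "
from h import *
go(435,341,80,95)"
```

```text
t 17.425 pos [456.7 277.4 151.5] rot [-180.    -0.2   75.3] F [ 0.7  1.2 -1.5] w 5.719817791565448
units dx 2.80 dy -1.86 dz 3.57 yaw -2.29
  after yaw: dx 3.26 dy -0.80
```

>>> drive_tool:
  moves:
    - {"claw": 1,"dx": 0.9,"dy": -0.6,"dz": 0.2,"yaw": -0.9}
    - {"claw": 1,"dx": 1,"dy": -0.4,"dz": 0.5,"yaw": -0.9}
    - {"claw": 1,"dx": 0.9,"dy": -0.3,"dz": 0.8,"yaw": -0.5}
    - {"claw": 1,"dx": 0.3,"dy": 0,"dz": 0.8,"yaw": 0}

```text
time_s: 17.92
ee_pos: [429.0, 347.4, 102.6]
ee_rot: [-179.8, -0.1, 96.1]
force: [0.1, 0.5, -1.4]
gripper_width: 5.6
```

```bash
python3 -c "
from h import *
go(435,341,35,95)"
```

```text
t 17.925 pos [429.  347.4 102.6] rot [-179.8   -0.1   96.1] F [ 0.1  0.5 -1.4] w 5.588204278841645
units dx -0.35 dy 0.27 dz 3.38 yaw 0.12
  after yaw: dx -0.35 dy 0.27
```

>>> drive_tool:
  moves:
    - {"claw": 1,"dx": -0.35,"dy": 0.25,"dz": 0.8,"yaw": 0.12}
    - {"claw": 1,"dx": 0,"dy": 0,"dz": 0.8,"yaw": 0}
    - {"claw": 1,"dx": 0,"dy": 0,"dz": 0.7,"yaw": 0}
    - {"claw": 1,"dx": 0,"dy": 0,"dz": 0.5,"yaw": 0}
    - {"claw": 1,"dx": 0,"dy": 0,"dz": 0.1,"yaw": 0}

```text
time_s: 18.55
ee_pos: [430.5, 340.2, 38.5]
ee_rot: [-179.5, 0.1, 94.9]
force: [-0.6, -0.2, -1.8]
gripper_width: 6.0
```

```bash
python3 -c "
from h import *
go(435,341,35,95)
s=grab_frame('side');crop(s,250,100,110,85,7,'g1.png')"
```

```text
t 18.55 pos [430.5 340.2  38.5] rot [-179.5    0.1   94.9] F [-0.6 -0.2 -1.8] w 6.019059636299132
units dx 0.02 dy 0.23 dz 0.17 yaw -0.01
  after yaw: dx 0.02 dy 0.23
```

View pics/g1.png

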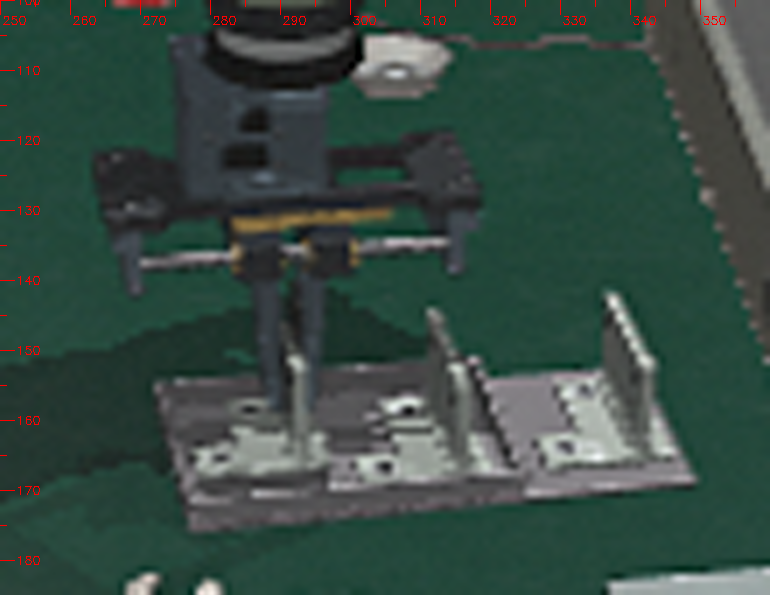

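>>> drive_tool:
  moves:
    - {"claw": 1,"dx": 0,"dy": 0.22,"dz": 0.1,"yaw": 0}
    - {"claw": 1,"dx": 0,"dy": 0,"dz": 0.2,"yaw": 0}
    - {"claw": 1,"dx": 0,"dy": 0,"dz": 0.15,"yaw": 0}
    - {"claw": 1,"dx": 0,"dy": 0,"dz": 0.1,"yaw": 0}

```text
time_s: 19.1
ee_pos: [436.6, 341.3, 28.7]
ee_rot: [-179.7, -0.0, 94.9]
force: [-1.9, -2.2, 11.3]
gripper_width: 5.5
```

>>> drive_tool:
  moves:
    - {"claw": 1,"dx": 0,"dy": 0,"dz": 0.1,"yaw": 0}

```text
time_s: 19.23
ee_pos: [436.6, 341.3, 28.6]
ee_rot: [-179.7, -0.0, 94.9]
force: [-4.5, -4.7, 20.2]
gripper_width: 5.7
```

>>> drive_tool:
  moves:
    - {"claw": 0.7,"dx": 0,"dy": 0,"dz": 0,"yaw": 0}
    - {"claw": 0.4,"dx": 0,"dy": 0,"dz": 0,"yaw": 0}
    - {"claw": 0.2,"dx": 0,"dy": 0,"dz": -0.2,"yaw": 0}
    - {"claw": 0.2,"dx": 0,"dy": 0,"dz": -0.8,"yaw": 0}
    - {"claw": 0.2,"dx": 0,"dy": 0,"dz": -1,"yaw": 0}
  grip_force: 20

```text
time_s: 19.85
ee_pos: [436.8, 341.3, 70.4]
ee_rot: [-179.7, -0.0, 94.9]
force: [-0.2, 0.0, -0.4]
gripper_width: 36.8
```

>>> drive_tool:
  moves:
    - {"claw": 0.0,"dx": 0,"dy": 0,"dz": -1,"yaw": 0}
    - {"claw": 0.0,"dx": 0,"dy": 0,"dz": -1,"yaw": 0}
    - {"claw": 0.0,"dx": -0.6,"dy": 0,"dz": -1,"yaw": 0}
    - {"claw": 0.0,"dx": -1,"dy": 0.4,"dz": -0.8,"yaw": 0}
    - {"claw": 0.0,"dx": -1,"dy": 0.4,"dz": -0.2,"yaw": 0}

```text
time_s: 20.48
ee_pos: [459.1, 292.0, 160.0]
ee_rot: [179.9, -0.3, 95.0]
force: [0.2, -0.5, -0.3]
gripper_width: 45.5
```

```bash
python3 -c "
from h import *
go(626.5,-63,150,3)
s=grab_frame('side');crop(s,250,100,110,85,7,'g2.png')"
```

```text
t 20.475 pos [459.1 292.  160. ] rot [179.9  -0.3  95. ] F [ 0.2 -0.5 -0.3] w 45.46942755878144
units dx -18.42 dy 6.77 dz 0.50 yaw 10.71
  after yaw: dx 7.43 dy 18.17
```

View pics/g2.png

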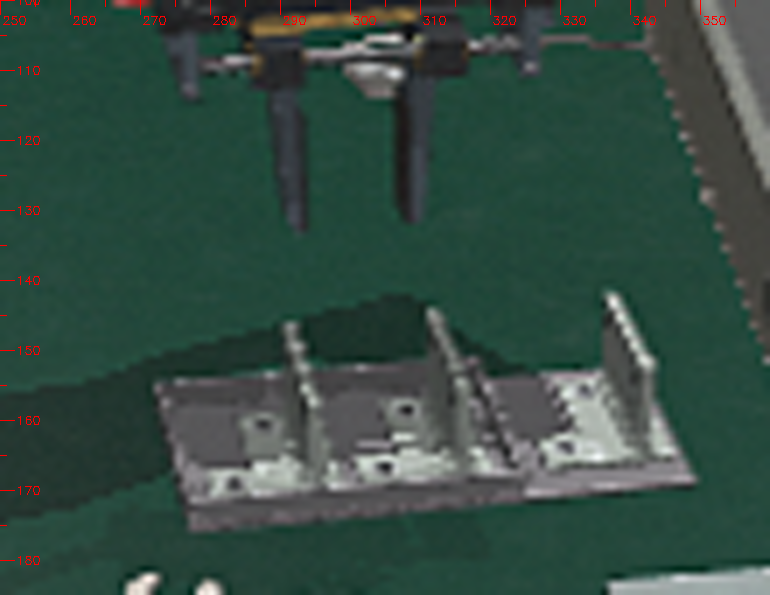

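>>> drive_tool:
  moves:
    - {"claw": 0,"dx": -0.98,"dy": 0.37,"dz": 0,"yaw": 0.9}
    - {"claw": 0,"dx": -0.93,"dy": 0.5,"dz": 0,"yaw": 0.9}
    - {"claw": 0,"dx": -0.85,"dy": 0.62,"dz": 0,"yaw": 0.9}
    - {"claw": 0,"dx": -0.75,"dy": 0.73,"dz": 0,"yaw": 0.9}
    - {"claw": 0,"dx": -0.64,"dy": 0.83,"dz": 0,"yaw": 0.9}

```text
time_s: 21.15
ee_pos: [506.1, 194.4, 164.3]
ee_rot: [179.9, -0.6, 55.1]
force: [-0.2, -0.3, -0.0]
gripper_width: 45.8
```

>>> drive_tool:
  moves:
    - {"claw": 0,"dx": -0.52,"dy": 0.91,"dz": 0,"yaw": 0.9}
    - {"claw": 0,"dx": -0.39,"dy": 0.98,"dz": 0,"yaw": 0.9}
    - {"claw": 0,"dx": -0.25,"dy": 1,"dz": 0,"yaw": 0.9}
    - {"claw": 0,"dx": -0.1,"dy": 1,"dz": 0,"yaw": 0.9}
    - {"claw": 0,"dx": 0.05,"dy": 1,"dz": 0,"yaw": 0.9}

```text
time_s: 21.78
ee_pos: [551.4, 100.2, 167.5]
ee_rot: [-179.7, -0.7, 15.1]
force: [0.2, -0.0, -0.2]
gripper_width: 45.4
```

>>> drive_tool:
  moves:
    - {"claw": 0,"dx": 0.19,"dy": 1,"dz": 0,"yaw": 0.9}
    - {"claw": 0,"dx": 0.33,"dy": 1,"dz": 0,"yaw": 0.6}
    - {"claw": 0,"dx": 0.4,"dy": 1,"dz": 0,"yaw": 0.2}
    - {"claw": 0,"dx": 0.4,"dy": 1,"dz": 0,"yaw": 0}
    - {"claw": 0,"dx": 0.4,"dy": 1,"dz": 0,"yaw": 0}

```text
time_s: 22.4
ee_pos: [595.6, 0.3, 169.6]
ee_rot: [-179.4, -0.7, 0.1]
force: [-0.5, -0.8, -0.4]
gripper_width: 45.5
```

```bash
python3 -c "
from h import *
go(626.5,-63,105,2.5)"
```

```text
t 22.4 pos [595.6   0.3 169.6] rot [-179.4   -0.7    0.1] F [-0.5 -0.8 -0.4] w 45.459487769924124
units dx 1.54 dy 3.17 dz 3.23 yaw -0.28
  after yaw: dx 1.40 dy 3.23
```

>>> drive_tool:
  moves:
    - {"claw": 0,"dx": 0.4,"dy": 1,"dz": 0.5,"yaw": -0.28}
    - {"claw": 0,"dx": 0.5,"dy": 1,"dz": 0.8,"yaw": 0}
    - {"claw": 0,"dx": 0.4,"dy": 0.9,"dz": 0.8,"yaw": 0}
    - {"claw": 0,"dx": 0,"dy": 0,"dz": 0.7,"yaw": 0}

```text
time_s: 22.9
ee_pos: [627.2, -62.0, 111.2]
ee_rot: [-179.5, -0.9, 2.4]
force: [0.6, 0.0, -0.7]
gripper_width: 45.7
```

```bash
python3 -c "
from h import *
go(626.5,-63,54,2.5)
s=grab_frame('side');crop(s,320,160,90,95,6,'h1.png')"
```

```text
t 22.9 pos [627.2 -62.  111.2] rot [-179.5   -0.9    2.4] F [ 0.6  0.  -0.7] w 45.72240444106521
units dx -0.04 dy 0.05 dz 2.86 yaw -0.01
  after yaw: dx -0.04 dy 0.05
```

View pics/h1.png

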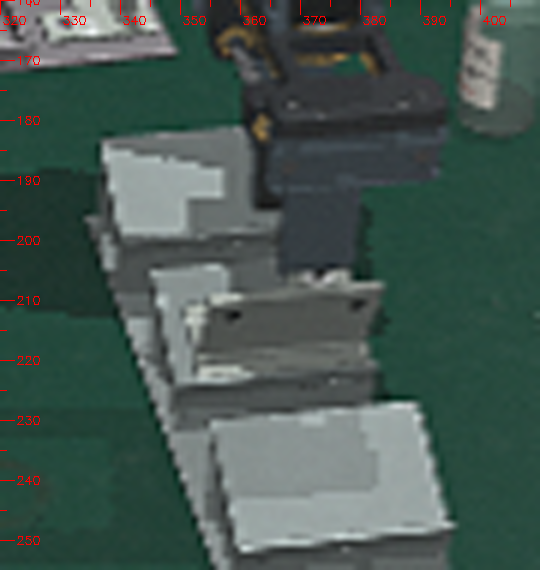

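Aligned; bracket M untouched (edge from (355,210) to (384,207)).

>>> drive_tool:
  moves:
    - {"claw": 0.0,"dx": 0,"dy": 0.05,"dz": 0.8,"yaw": 0}
    - {"claw": 0.0,"dx": 0,"dy": 0,"dz": 0.8,"yaw": 0}
    - {"claw": 0.0,"dx": 0,"dy": 0,"dz": 0.75,"yaw": 0}
    - {"claw": 0.1,"dx": 0,"dy": 0,"dz": 0.25,"yaw": 0}
  grip_force: 15

```text
time_s: 23.45
ee_pos: [624.9, -59.4, 53.0]
ee_rot: [-179.4, -0.5, 2.6]
force: [-0.5, 0.4, -0.4]
gripper_width: 41.2
```

```bash
python3 -c "
from h import *
go(626.5,-63,54,2.5)"
```

```text
t 23.45 pos [624.9 -59.4  53. ] rot [-179.4   -0.5    2.6] F [-0.5  0.4 -0.4] w 41.166960585492184
units dx 0.07 dy 0.18 dz -0.05 yaw 0.01
  after yaw: dx 0.07 dy 0.18
```

>>> drive_tool:
  moves:
    - {"claw": 0.3,"dx": 0.05,"dy": 0.15,"dz": 0,"yaw": 0}
    - {"claw": 0.5,"dx": 0,"dy": 0,"dz": 0,"yaw": 0}
    - {"claw": 0.6,"dx": 0,"dy": 0,"dz": 0,"yaw": 0}
  grip_force: 15

```text
time_s: 23.82
ee_pos: [626.8, -62.6, 54.0]
ee_rot: [-179.4, -0.6, 2.6]
force: [-2.2, -1.3, 5.1]
gripper_width: 19.7
```

>>> drive_tool:
  moves:
    - {"claw": 1,"dx": 0,"dy": 0,"dz": -0.15,"yaw": 0}
    - {"claw": 1,"dx": 0,"dy": 0,"dz": -0.15,"yaw": 0}
    - {"claw": 1,"dx": 0,"dy": 0,"dz": -0.15,"yaw": 0}
  grip_force: 20

```text
time_s: 24.2
ee_pos: [628.8, -61.8, 68.5]
ee_rot: [-179.3, -1.0, 2.5]
force: [-0.6, 0.5, 9.0]
gripper_width: 8.2
```

>>> drive_tool:
  moves:
    - {"claw": 1,"dx": 0,"dy": 0,"dz": 0,"yaw": 0}
    - {"claw": 1,"dx": 0,"dy": 0,"dz": 0,"yaw": 0}
    - {"claw": 1,"dx": 0,"dy": 0,"dz": -0.1,"yaw": 0}
  grip_force: 25

```text
time_s: 24.58
ee_pos: [629.7, -62.0, 72.7]
ee_rot: [-179.3, -1.2, 2.5]
force: [0.4, 0.2, -2.5]
gripper_width: 6.0
```

```bash
python3 -c "
from h import *
go(461.3,-318.9,150,81.5)
s=grab_frame('side');crop(s,320,160,90,95,6,'h2.png')"
```

```text
t 24.575 pos [629.7 -62.   72.7] rot [-179.3   -1.2    2.5] F [ 0.4  0.2 -2.5] w 6.046936871942727
units dx -8.97 dy 12.46 dz -3.86 yaw -9.19
  after yaw: dx -13.95 dy -6.43
```

View pics/h2.png

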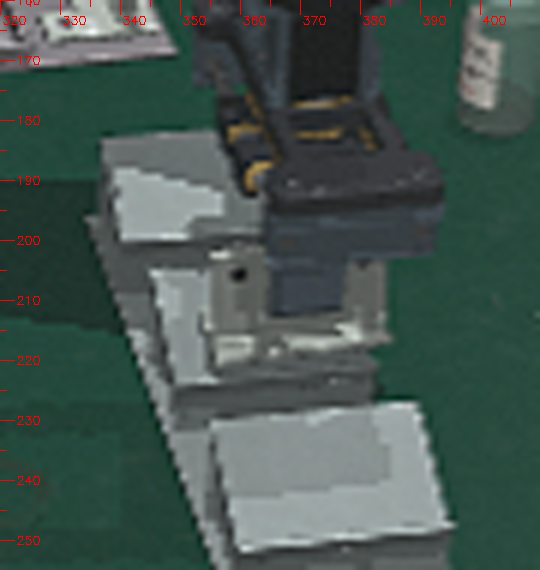

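>>> drive_tool:
  moves:
    - {"claw": 1,"dx": 0,"dy": 0,"dz": -0.6,"yaw": 0}
    - {"claw": 1,"dx": 0,"dy": 0,"dz": -1,"yaw": 0}
    - {"claw": 1,"dx": 0,"dy": 0,"dz": -1,"yaw": 0}
    - {"claw": 1,"dx": -0.2,"dy": 0.3,"dz": -1,"yaw": 0}
    - {"claw": 1,"dx": -0.64,"dy": 0.89,"dz": -0.5,"yaw": 0}
  grip_force: 40

```text
time_s: 25.25
ee_pos: [611.5, -87.2, 156.5]
ee_rot: [-179.3, -1.0, 2.6]
force: [-0.4, -0.6, -1.4]
gripper_width: 6.1
```

>>> drive_tool:
  moves:
    - {"claw": 1,"dx": -0.64,"dy": 0.89,"dz": 0,"yaw": -0.7}
    - {"claw": 1,"dx": -0.73,"dy": 0.82,"dz": 0,"yaw": -0.9}
    - {"claw": 1,"dx": -0.82,"dy": 0.71,"dz": 0,"yaw": -0.9}
    - {"claw": 1,"dx": -0.92,"dy": 0.58,"dz": 0,"yaw": -0.9}
    - {"claw": 1,"dx": -0.98,"dy": 0.45,"dz": 0,"yaw": -0.9}

```text
time_s: 25.88
ee_pos: [545.8, -185.5, 155.0]
ee_rot: [180.0, -1.1, 40.7]
force: [-0.3, -0.5, -2.4]
gripper_width: 5.8
```

>>> drive_tool:
  moves:
    - {"claw": 1,"dx": -1,"dy": 0.32,"dz": 0,"yaw": -0.9}
    - {"claw": 1,"dx": -1,"dy": 0.17,"dz": 0,"yaw": -0.9}
    - {"claw": 1,"dx": -1,"dy": 0.02,"dz": 0,"yaw": -0.9}
    - {"claw": 1,"dx": -1,"dy": -0.13,"dz": 0,"yaw": -0.9}

```text
time_s: 26.38
ee_pos: [495.8, -259.4, 152.9]
ee_rot: [179.7, -0.9, 72.6]
force: [0.4, -1.1, -1.7]
gripper_width: 6.0
```

```bash
python3 -c "
from h import *
go(461.3,-318.9,80,81.5)"
```

```text
t 26.375 pos [ 495.8 -259.4  152.9] rot [179.7  -0.9  72.6] F [ 0.4 -1.1 -1.7] w 5.976116890141702
units dx -3.35 dy -0.76 dz 3.65 yaw -1.04
  after yaw: dx -3.20 dy -1.27
```

>>> drive_tool:
  moves:
    - {"claw": 1,"dx": -1,"dy": -0.3,"dz": 0.1,"yaw": -0.8}
    - {"claw": 1,"dx": -1,"dy": -0.4,"dz": 0.3,"yaw": -0.2}
    - {"claw": 1,"dx": -0.8,"dy": -0.35,"dz": 0.8,"yaw": 0}
    - {"claw": 1,"dx": 0,"dy": 0,"dz": 0.9,"yaw": 0}
    - {"claw": 1,"dx": 0,"dy": 0,"dz": 0.9,"yaw": 0}

```text
time_s: 27.0
ee_pos: [456.9, -314.4, 89.7]
ee_rot: [179.6, -0.7, 81.1]
force: [0.3, -0.9, -2.8]
gripper_width: 5.8
```

```bash
python3 -c "
from h import *
go(461.3,-318.9,35,81.5)"
```

```text
t 27.0 pos [ 456.9 -314.4   89.7] rot [179.6  -0.7  81.1] F [ 0.3 -0.9 -2.8] w 5.82060018858111
units dx -0.19 dy 0.25 dz 2.74 yaw -0.04
  after yaw: dx -0.19 dy 0.25
```

>>> drive_tool:
  moves:
    - {"claw": 1,"dx": -0.15,"dy": 0.2,"dz": 0.8,"yaw": 0}
    - {"claw": 1,"dx": 0,"dy": 0,"dz": 0.8,"yaw": 0}
    - {"claw": 1,"dx": 0,"dy": 0,"dz": 0.5,"yaw": 0}
    - {"claw": 1,"dx": 0,"dy": 0,"dz": 0.2,"yaw": 0}

```text
time_s: 27.5
ee_pos: [458.9, -318.0, 38.6]
ee_rot: [179.9, -0.9, 81.0]
force: [-0.5, 1.1, -2.1]
gripper_width: 5.4
```

```bash
python3 -c "
from h import *
go(461.3,-318.9,35,81.5)
s=grab_frame('side');crop(s,270,220,125,100,6,'i1.png')"
```

```text
t 27.5 pos [ 458.9 -318.    38.6] rot [179.9  -0.9  81. ] F [-0.5  1.1 -2.1] w 5.406909576369395
units dx -0.03 dy 0.13 dz 0.18 yaw -0.06
  after yaw: dx -0.03 dy 0.13
```

View pics/i1.png

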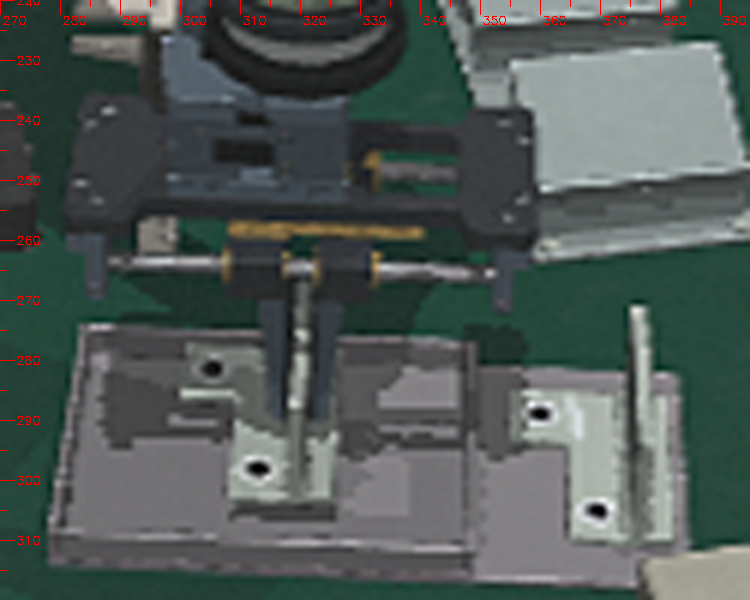

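>>> drive_tool:
  moves:
    - {"claw": 1,"dx": 0,"dy": 0,"dz": 0.3,"yaw": 0}
    - {"claw": 1,"dx": 0,"dy": 0,"dz": 0.15,"yaw": 0}
    - {"claw": 1,"dx": 0,"dy": 0,"dz": 0.1,"yaw": 0}

```text
time_s: 27.92
ee_pos: [459.7, -318.3, 27.8]
ee_rot: [179.8, -0.8, 81.0]
force: [0.1, -0.6, -2.2]
gripper_width: 6.1
```

>>> drive_tool:
  moves:
    - {"claw": 1,"dx": 0,"dy": 0,"dz": 0.1,"yaw": 0}
    - {"claw": 1,"dx": 0,"dy": 0,"dz": 0.1,"yaw": 0}

```text
time_s: 28.18
ee_pos: [460.0, -318.3, 25.2]
ee_rot: [179.7, -0.8, 81.0]
force: [-3.6, 4.3, 16.8]
gripper_width: 5.7
```

Contact at 17 N; release and withdraw.

>>> drive_tool:
  moves:
    - {"claw": 0.7,"dx": 0,"dy": 0,"dz": 0,"yaw": 0}
    - {"claw": 0.4,"dx": 0,"dy": 0,"dz": 0,"yaw": 0}
    - {"claw": 0.2,"dx": 0,"dy": 0,"dz": -0.2,"yaw": 0}
    - {"claw": 0.2,"dx": 0,"dy": 0,"dz": -0.8,"yaw": 0}
    - {"claw": 0.2,"dx": 0,"dy": 0,"dz": -1,"yaw": 0}
  grip_force: 20

```text
time_s: 28.8
ee_pos: [459.8, -318.8, 67.2]
ee_rot: [179.7, -0.8, 81.0]
force: [0.2, -0.2, 0.3]
gripper_width: 36.4
```

>>> drive_tool:
  moves:
    - {"claw": 0.0,"dx": 0,"dy": 0,"dz": -1,"yaw": 0}
    - {"claw": 0.0,"dx": 0,"dy": 0,"dz": -1,"yaw": 0}
    - {"claw": 0.0,"dx": 0,"dy": 0,"dz": -1,"yaw": 0}
    - {"claw": 0.0,"dx": 0.8,"dy": 0,"dz": -1,"yaw": 0}
    - {"claw": 0.0,"dx": 1,"dy": 0,"dz": -1,"yaw": 0}

```text
time_s: 29.42
ee_pos: [465.2, -285.5, 176.7]
ee_rot: [179.4, -0.6, 80.9]
force: [-0.0, 0.3, -0.2]
gripper_width: 45.5
```

>>> drive_tool:
  moves:
    - {"claw": 0.0,"dx": 1,"dy": 0,"dz": 0,"yaw": 0}
    - {"claw": 0.0,"dx": 1,"dy": 0,"dz": 0,"yaw": 0}
    - {"claw": 0.0,"dx": 1,"dy": 0,"dz": 0,"yaw": 0}
    - {"claw": 0.0,"dx": 1,"dy": 0,"dz": 0,"yaw": 0}
    - {"claw": 0.0,"dx": 1,"dy": 0,"dz": 0,"yaw": 0}

```text
time_s: 30.05
ee_pos: [480.8, -180.8, 177.7]
ee_rot: [179.4, -0.6, 80.9]
force: [-0.4, -0.4, -0.6]
gripper_width: 45.5
```

>>> drive_tool:
  moves:
    - {"claw": 0.0,"dx": 1,"dy": 0,"dz": 0,"yaw": 0}
    - {"claw": 0.0,"dx": 1,"dy": 0,"dz": 0,"yaw": 0}
    - {"claw": 0.0,"dx": 1,"dy": 0,"dz": 0,"yaw": 0}
    - {"claw": 0.0,"dx": 0.5,"dy": 0,"dz": 0,"yaw": 0}
    - {"claw": 0.0,"dx": 0,"dy": 0,"dz": 0,"yaw": 0}

```text
time_s: 30.68
ee_pos: [489.4, -104.5, 174.4]
ee_rot: [179.9, -0.6, 81.1]
force: [-0.4, -1.3, 1.5]
gripper_width: 45.3
```

```bash
python3 -c "
from h import *
s=grab_frame('side');t=grab_frame('top');crop(s,230,130,175,195,4,'j1.png');crop(t,165,140,280,120,2,'j2.png')
a=t['color'][155:255,165:230];b=t['color'][155:255,375:440]
cv2.imwrite('pics/j3.png',np.hstack([cv2.resize(q,None,fx=5.5,fy=5.5,interpolation=2) for q in(a,b)]))
im=s['color'][125:325,230:405];cv2.imwrite('pics/j1.png',cv2.resize(im,None,fx=3,fy=3,interpolation=2));cv2.imwrite('pics/j2.png',t['color'])"
```

```text
(no output)
```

View pics/j1.png

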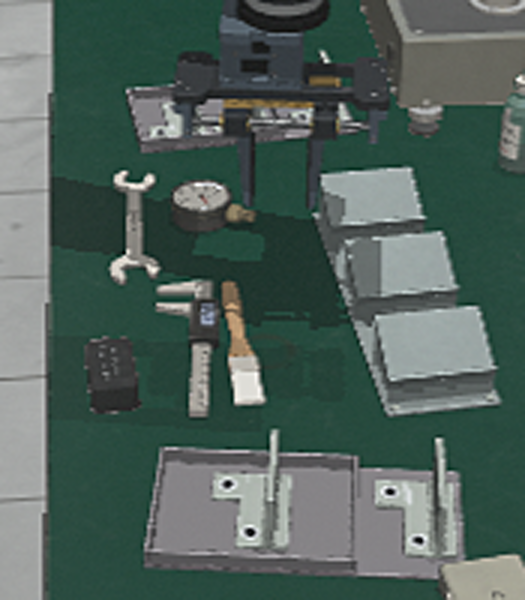

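View pics/j2.png

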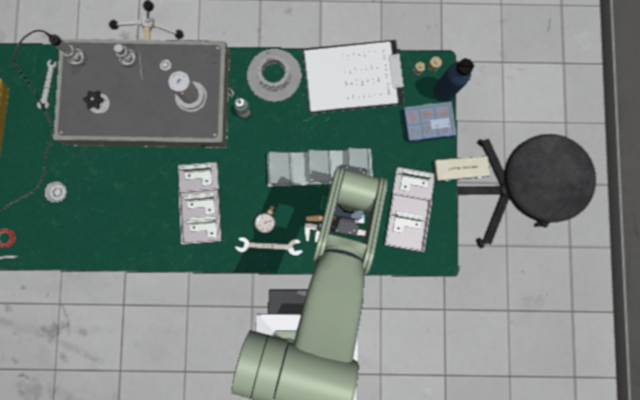

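View pics/j3.png

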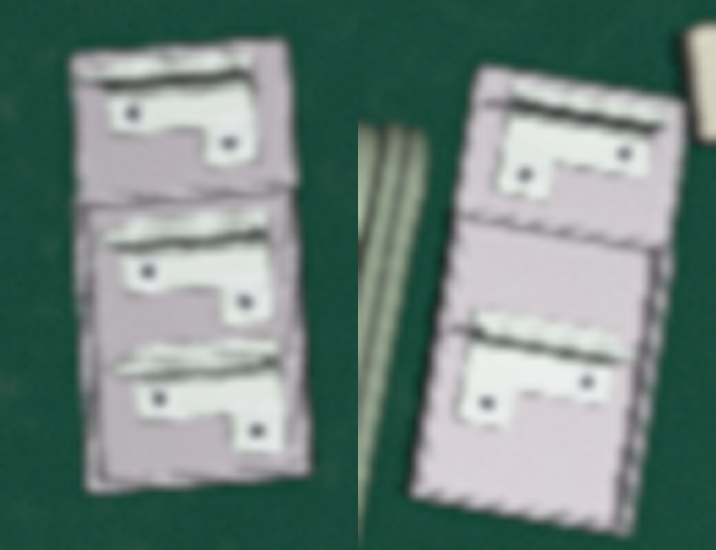

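```bash
python3 -c "
from h import *
print(job.job_done(), telemetry.state()['time_s'])"
```

```text
the job is handed in; nothing more can be done
the job is handed in; nothing more can be done
```

All three brackets are in their matching trays and the job is handed in, at about 31 s of the 72 s allowed. The hand-in gives no verdict, so success rests on my own checks below.

- **Sorting:** The two left-hand brackets (outer seats) went into the tray on the robot's left. The right-hand bracket (middle seat) went into the tray on the robot's right.
- **Handling:** I gripped each flange across its thickness. It straightened up in the jaws as I lifted it off the seat: the opening closed to about 6 mm, the flange thickness. I set each one down until the force reading rose to 14–20 N, then released it.
- **Position and hand:** The last top and side pictures show all three upright, apart from each other and inside the walls. Their flanges are parallel to the samples and their feet are on the same side.
- **Tools:** The gauge and spanner look unmoved in the last top picture, where the arm partly hid the caliper and brush. Those two look in place in the side picture.
- **Arm:** It ended clear of everything, with the gripper at about z = 174 mm.
- **Not measured:** I judged flatness by eye and by the contact on setting down, not by measuring tilt. In the last side picture the arm partly hid the left tray; an earlier side picture had shown both left-hand brackets flat and upright.

No check failed. The only disagreement was in the left tray's angle, 4.6° from one pair of edges and 6.3° from the other; I used 5°, well within tolerance.

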